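# Gauge a glass photometer cell in the bench caliper

### The arm

A 6-joint arm with a two-finger parallel gripper is mounted at the origin on the work surface. World frame = base frame: x ahead of the robot, y to its left, z up, the work surface at z = 0. Lengths are in m, angles in degrees, forces in N, time in s.
With the tool pointing down it reaches from about 0.375 to 0.975 m from the base axis. Payload 3.8 kg.
Tool frame: the origin (TCP) lies between the finger pads; the fingertips stand manip.tip_extent ahead of it and the grasp point (between the pads) lies 8 mm behind it (manip.tip_extent is the distance from the TCP to the fingertips, in m); x points along the fingers, z is the direction in which the jaws open and shut, and the axes are right-handed (so a half turn about x gives the same grasp; the last joint's range is limited). The gripper opens to 88 mm and grips with 3 to 60 N. Pads are 18 mm wide; open, the fingers measure 123 mm over their backs; the gripper's body (75 mm by 187 mm) begins 45 mm behind the grasp point.
Start: joints at [69.104, 15.12, 91.902, -0, 72.978, -2.114], TCP at [0.217, 0.639, 0.222] pointing down, gripper open.
Joint ranges: [-150.88, 150.88], [-54.13, 125.18], [17.81, 147.31], [-75.09, 255.09], [0, 152.58], [-146.25, 146.25]. Speed limits (degrees/s): [147.25, 147.25, 180, 180, 180, 180].

### API

Orientations are given as [roll, pitch, yaw] about the fixed x, y, z axes, in that order (R = Rz(yaw) Ry(pitch) Rx(roll)).
In Python, from bench import monitor, vision, job_done, manip gives the robot as it stands.
- The arm moves only by the tool arm_command, never from a script. Its argument "plan" is a list of rows, each a list of 3 entries, a list of its own where there are three numbers: the finger opening in mm, from 0 to 88.1, then the shift along the tool's x, y, z in mm, then the turn, a rotation vector about the tool's x, y, z in degrees. In form: [[gripper, [tx, ty, tz], [ax, ay, az]], ...]. A call has 1 to 10 rows; each row shifts and turns the pose as measured when the row begins, along the tool's axes as they then stand; what a row does not reach is not made up. A row lasts 1/8 s, in which the tool goes at most 62.5 mm and 10.7 degrees, less where a joint would pass 70% of its speed; a pose out of reach is approached as far as the arm can. A call with a gripper value outside its range is refused whole. The fingers move at their own pace and stop on an object; the grip force is fixed at half the most. Time passes only in rows, so rows that do not move let the fingers close. It gives the time, the measured TCP pose, the force and the opening at its end, in the units of the state.
- monitor.observe(): the state, without advancing time (a new reading comes with each control period).
- vision.read_camera(name): name is "scene" or "side" or "wrist"; returns the picture (400x640x3 uint8, red, green, blue); there is no depth.
- vision.get_calibration(name): a dict with "camera_matrix" (3x3 intrinsics, pixels), "T" (4x4, takes a point from camera to world coordinates); the wrist camera has in their place "hand_eye" (4x4, takes a point from camera to tool coordinates, whose origin is the TCP and whose axes are the tool frame's). Camera axes: x right, y down, z forward; pixel columns grow to the right and rows downward; lengths in m; the calibration is good to about 2 mm. A picture is of the moment at which its call begins: read the wrist's pose just before it. get_calibration takes no time and is no camera call.
- job_done(): hands the job in, once; it reports no verdict.
The state is a dict: "time_s": time; "joints": joint angles; "joint_velocities": joint speeds; "effort": joint torques, N m; "ee_pos": TCP position; "tcp_rot": TCP orientation; "contact_force": force on the tool from outside, world axes, zero at the start; "torque": the same for the moment, N m; "grip_width": finger opening in m.
Only numpy, scipy, OpenCV 4.12 (cv2) and the standard library are available. Lean on these libraries where they do the work, as an engineer would, in place of code of your own. Each camera call takes 0.05 s, during which the arm holds its last target.

### The job

Stand the longest of the three lidded glass cells upright on the bed of the bench caliper, between the two jaws and lengthwise from jaw to jaw. Then slide the moving jaw by its thumb tab until it has pushed the cell against the fixed jaw and both jaws press lightly but definitely on the cell's ends, without rocking the jaw out of square or squeezing the glass hard. Let go and leave the jaws closed on the standing cell; set the cell down rather than dropping it, and leave everything else on the bench as it is.

Things in the scene. Friction and masses are not known exactly. Their poses are not given: they have to be found in the camera images.
- cell_long: the longest glass cell: upright clear glass box with frosted end walls and a white lid, 22 mm thick (its x), 46 to 58 mm long (its y; the true length is not known, it is what the gauging is to find), 51 mm tall with the lid; about 0.11 kg. It stands on a 3 mm mat with two shorter cells. Origin: centre of its underside, z up; its two ends are alike.
- cell_mid: bystander: shorter cell of the same make, 22 x 38 x 51 mm, same axes and origin; places of the three cells on the mat are swapped between starts
- cell_short: bystander: shortest cell, 22 x 22 x 51 mm, same axes and origin
- caliper: bench caliper, bolted to the bench: flat dark grey bed 125 x 250 mm, its top at z = 12 mm (bed from x = -95 to +30 mm, y = -115 to +135 mm). A steel beam runs along its y (x = -12 to +12 mm, top at z = 22 mm, scale marks on it); both jaws reach from the beam towards its -x. Origin: under the beam at z = 0 on the bench; the fixed jaw's measuring face is the plane y = -60 mm and looks to +y.
- fixed_jaw: fixed jaw: blade 10 mm thick, x = -82 to -18 mm, z = 13 to 42 mm in the caliper's frame, on a 44 x 40 mm block over the beam. Origin: on the beam's line at bench height, in the plane of its measuring face; axes as the caliper's; the face looks to +y.
- moving_jaw: moving jaw, the mirror image of the fixed one, same heights. Origin: on the beam's line at bench height, in the plane of its measuring face, which looks to -y (towards the fixed jaw); axes as the caliper's while it is square.
- jaw_slide (a joint): gap between the two measuring faces where they meet the beam's line, in m (0 closed, up to 0.122); starts at 0.095 to 0.115; grows as the moving jaw goes to the caliper's +y. The jaw slides with about 2 N of friction and stays where it is left.
- jaw_tilt (a joint): rocking of the moving jaw about the vertical through its block on the beam, rad; 0 is square to the beam, limits 0.09 either way. It springs back to square; stiffness about 14 N m/rad, so a load of 5 N on the jaw 42 mm out from the beam rocks it by 0.015 rad (the jaw tip opens), if it is pushed at the tab.
- thumb_tab (a point): point on the thumb tab, a ribbed dark upright plate on the moving jaw's block: 24 mm along the caliper's x, 12 mm along its y, from z = 42 to 78 mm above the bench; this point lies on its centre line, 64 mm above the bench. It stands on a block 44 x 40 mm whose top is at 42 mm, centred under it; the moving jaw's measuring face is 20 mm to its -y side. To close, push or pull it towards the caliper's -y.
- bed_spot (a point): a good place for the middle of the cell's underside: on the bed's top, 42 mm out from the beam's line (caliper x = -42 mm), 38 mm from the fixed jaw's face (some 9 to 15 mm between that face and the cell's end)
- amber_a: bystander: amber bottle, 48 mm diameter, 125 mm tall, origin under its centre
- amber_b: bystander: amber bottle, 48 mm diameter, 125 mm tall, origin under its centre
- dropper: bystander: white bottle with green cap, 38 mm diameter, 85 mm tall, origin under its centre
- beaker: bystander: glass beaker, 60 mm diameter, 65 mm tall, origin under its centre
- jar: bystander: low glass jar with black cap, 48 mm diameter, 45 mm tall, origin under its centre
There are look-alikes about, which are no part of the job. What is shaped like the cell_long but purple is not meant.

How it is judged (in metres and radians):
On the way, in this order (a step that is already met when the one before it is completed fails the run):
1. the longest cell stands upright on the bed between the jaws (x of cell_long in the frame of caliper between -0.068 and -0.023 m and y of cell_long in the frame of caliper between -0.036 and 0.035 m and z of cell_long in the frame of caliper between 0.008 and 0.016 m and angle between cell_long's own z axis and vertical below 0.06 rad), for 0.2 s.
2. both jaws press on the cell with at least 1 N (all of step 1 and contact force between cell_long and moving_jaw above 1 N and contact force between cell_long and fixed_jaw above 1 N), for 0.2 s.
At the end, for the whole second after the job is handed in: the longest cell stands upright and at rest on the bed, 23 to 68 mm out from the beam's line, lengthwise along the beam within 0.04 rad, its end within 2 mm of the fixed jaw; jaw gap 54.5 to 59 mm (at most 2 mm over the cell), moving jaw square within 0.022 rad (all of step 1 and value of joint jaw_slide between 0.0545 and 0.059 m and value of joint jaw_tilt between -0.022 and 0.022 rad and angle between the y axis of cell_long and the y axis of caliper, either way round below 0.04 rad and linear speed of cell_long below 0.01 m/s and y of cell_long in the frame of caliper below -0.0295 m); the robot touches nothing.
It fails at once if a jaw squeezes the glass cell with more than 11 N (contact force between cell_long and moving_jaw above 11 N or contact force between cell_long and fixed_jaw above 11 N).
It fails at once if the moving jaw is rocked more than 0.03 rad (1.7 degrees) out of square (value of joint jaw_tilt above 0.03 rad or value of joint jaw_tilt below -0.03 rad).
It fails at once if the cell is let go more than 12 mm above the caliper's bed, or tipped by more than 0.5 rad (angle between cell_long's own z axis and vertical above 0.5 rad or (height (world z) of cell_long above 0.024 m and contact force between cell_long and the fingers below 0.05 N)).
It fails at once if another thing on the bench is pushed more than 20 mm or tipped (distance of any of cell_mid, cell_short, amber_a, amber_b, dropper, beaker, jar from where it was at the start of the episode above 0.02 m or angle between any of cell_mid, cell_short, amber_a, amber_b, dropper, beaker, jar's own z axis and vertical above 0.35 rad).
It also fails if it takes over 58 s, if anything falls off the work surface, if the arm or the gripper's body presses on something with over 40 N, if the wrist force passes 120 N, or if a joint passes its speed limit or range.

## Working session

There is one attempt and no reset: what is moved stays moved. The work goes in short steps, Python scripts to look and compute and a tool call to move; the robot and the scene stay as the last step left them, time stands still between calls to the robot, and variables do not carry over. Pictures are saved under pics/ and viewed, and the job is handed in when it is done.

Besides the shell and the picture viewer there is one more tool, called as name(argument=value, ...), one argument or row to a line, values as JSON. arm_command: Moves the arm, as the interface text tells. Its arguments: {"type":"object","properties":{"plan":{"type":"array"}},"required":["plan"]}

```bash
ls; mkdir -p pics; python3 - <<'E'
from bench import monitor, vision, manip
import cv2
print(monitor.observe()); print(manip.tip_extent)
for n in ["scene","side","wrist"]:
    cv2.imwrite(f"pics/a_{n}.png",vision.read_camera(n)[:,:,::-1]); c=vision.get_calibration(n); print(n,c)
E
```

```text
pics
{'time_s': 0.0, 'joints': array([ 6.91051031e+01,  1.51680156e+01,  9.19791967e+01,  7.54997165e-04,
        7.29754859e+01, -2.11374044e+00]), 'joint_velocities': array([ 0.05425039, -0.0162563 , -0.01115604,  0.00512698, -0.04487714,
       -0.041573  ]), 'effort': array([-7.36394013e-04, -5.02113819e+01, -3.56874633e+01,  7.28401844e-02,
        2.95140187e-02, -1.83114762e-04]), 'ee_pos': array([0.21705445, 0.63838939, 0.22052085]), 'tcp_rot': array([ 177.54937678,   89.87729971, -111.2320015 ]), 'contact_force': array([-0.7454705 , -0.5541351 ,  0.94283848]), 'torque': array([0.02787691, 0.02340027, 0.01105474]), 'grip_width': 0.08819243243550892}
0.011
scene {'camera_matrix': array([[365.74713047,   0.        , 325.10721027],
       [  0.        , 365.74713047, 202.17382654],
       [  0.        ,   0.        ,   1.        ]]), 'T': array([[-2.94879172e-02,  8.05296932e-01, -5.92137919e-01,
         1.10564798e+00],
       [ 9.99565034e-01,  2.40252991e-02, -1.71034332e-02,
        -1.63492571e-02],
       [ 4.52948295e-04, -5.92384704e-01, -8.05655111e-01,
         7.8676
[... 359 characters left out ...]
62,  0.67679732, -0.71523287,  0.62115641],
       [-0.00405619, -0.72684136, -0.68679341,  0.70012611],
       [ 0.        ,  0.        ,  0.        ,  1.        ]])}
wrist {'camera_matrix': array([[289.10487419,   0.        , 322.75444128],
       [  0.        , 289.10487419, 199.26301527],
       [  0.        ,   0.        ,   1.        ]]), 'hand_eye': array([[-7.14068305e-04, -2.86184276e-01,  9.58174332e-01,
        -1.63379748e-01],
       [-6.99976221e-04, -9.58174198e-01, -2.86184757e-01,
         7.45463618e-02],
       [ 9.99999500e-01, -8.75054713e-04,  4.83879638e-04,
         1.38757745e-03],
       [ 0.00000000e+00,  0.00000000e+00,  0.00000000e+00,
         1.00000000e+00]])}
```

View pics/a_scene.png

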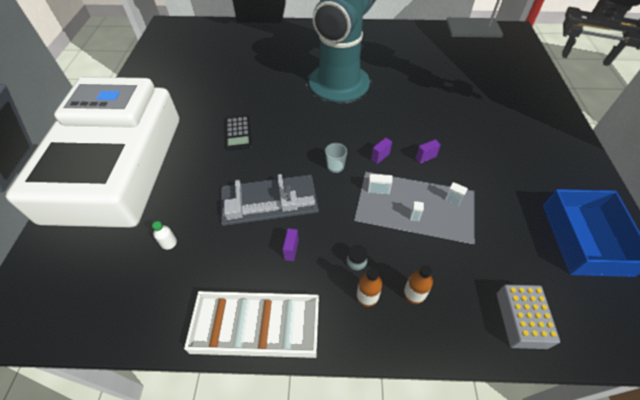

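View pics/a_side.png

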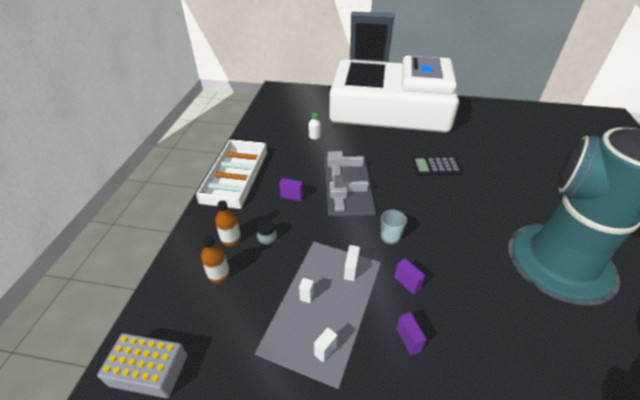

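View pics/a_wrist.png

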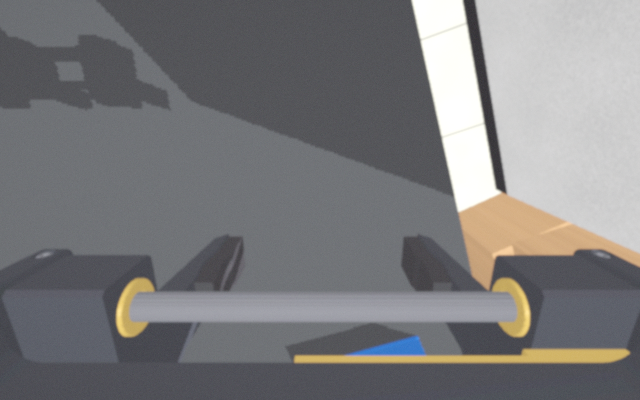

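```bash
python3 - <<'E'
import cv2
a=cv2.imread("pics/a_scene.png"); b=cv2.imread("pics/a_side.png")
cv2.imwrite("pics/c1.png",cv2.resize(a[165:250,350:480],None,fx=6,fy=6,interpolation=cv2.INTER_CUBIC))
cv2.imwrite("pics/c2.png",cv2.resize(a[165:235,210:330],None,fx=6.5,fy=6.5,interpolation=cv2.INTER_CUBIC))
cv2.imwrite("pics/c3.png",cv2.resize(b[230:390,250:390],None,fx=3.7,fy=3.7,interpolation=cv2.INTER_CUBIC))
cv2.imwrite("pics/c4.png",cv2.resize(b[140:225,310:390],None,fx=7,fy=7,interpolation=cv2.INTER_CUBIC))
E
```

```text
(no output)
```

View pics/c1.png

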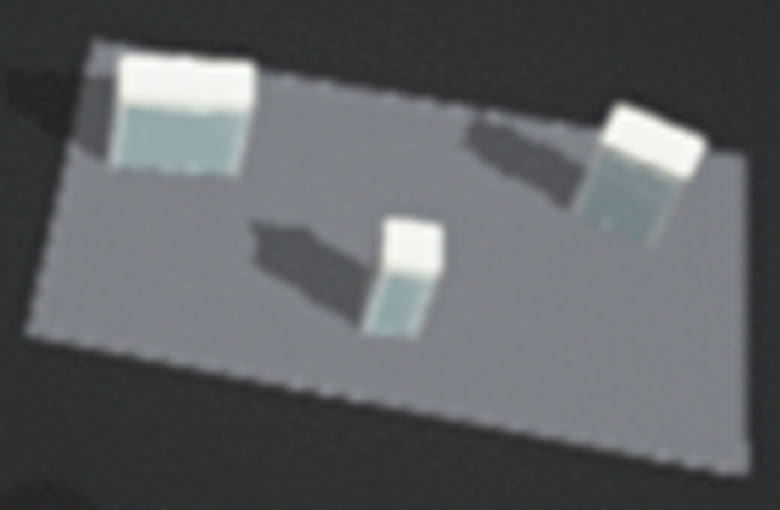

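View pics/c2.png

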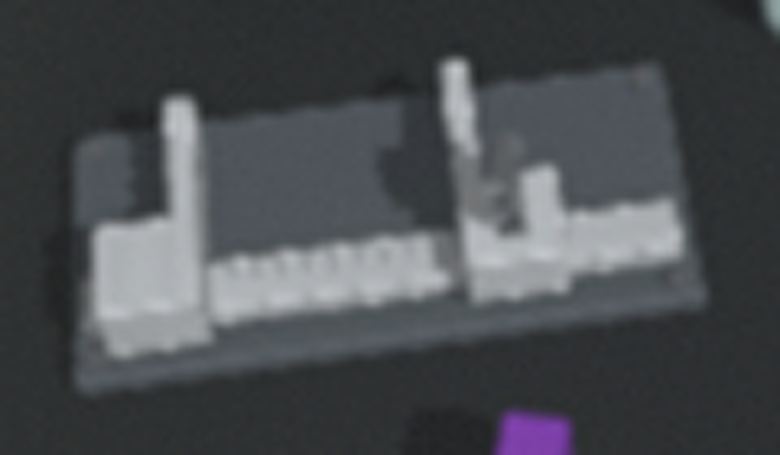

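View pics/c3.png

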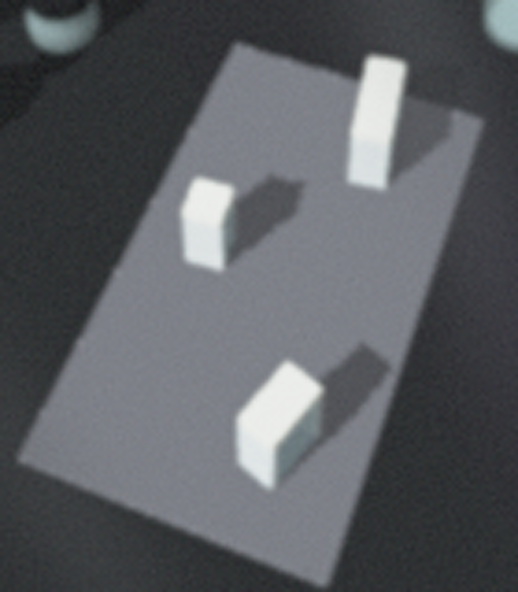

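View pics/c4.png

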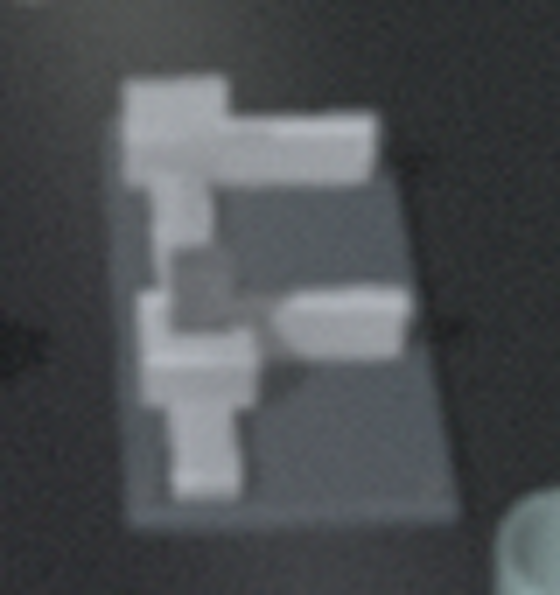

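```bash
cat > h.py <<'E'
import numpy as np, cv2
from scipy.optimize import least_squares
from bench import monitor, vision, manip
from scipy.spatial.transform import Rotation as R
def Tw():
    s=monitor.observe(); T=np.eye(4); T[:3,:3]=R.from_euler('xyz',s['tcp_rot'],degrees=True).as_matrix(); T[:3,3]=s['ee_pos']; return T
def cam(n,T=None):
    c=vision.get_calibration(n)
    return c['camera_matrix'], (c['T'] if 'T' in c else T@c['hand_eye'])
def proj(K,T,P):
    p=(np.linalg.inv(T)@np.c_[P,np.ones(len(P))].T)[:3]; q=K@p; return (q[:2]/q[2]).T
def crop2px(uv,s,off): return (np.array(uv,float)+.5)/s-.5+np.array(off)
def place(P,x,y,yaw):
    c,s=np.cos(yaw),np.sin(yaw); P=np.array(P,float); return np.c_[x+c*P[:,0]-s*P[:,1],y+s*P[:,0]+c*P[:,1],P[:,2]]
def ray(K,T,uv,z):
    d=T[:3,:3]@np.linalg.inv(K)@np.array([uv[0],uv[1],1.]); return T[:3,3]+d*(z-T[2,3])/d[2]
E
python3 - <<'E'
from h import *
Ks,Ts=cam("scene");Kd,Td=cam("side")
a=crop2px([(75,140),(660,65),(705,300),(75,380)],6.5,(210,165)); A=[(-.095,-.115,.012),(-.095,.135,.012),(.03,.135,.012),(.03,-.115,.012)]
b=crop2px([(128,515),(458,510),(108,120)],7,(310,140)); B=[(.03,.135,.012),(-.095,.135,.012),(.03,-.115,.012)]
def f(v): return np.r_[(proj(Ks,Ts,place(A,*v))-a).ravel(),(proj(Kd,Td,place(B,*v))-b).ravel()]
r=least_squares(f,[.45,-.1,0]); print("caliper",r.x,np.degrees(r.x[2]));print(r.fun.round(1))
a=crop2px([(120,55),(255,62),(112,168),(238,175)],6,(350,165))
b=crop2px([(368,55),(406,62),(352,135),(388,140),(348,183),(385,188)],3.7,(250,230))
def g(v,full=0):
    L=v[3]/2;t=.011;x,y,w=v[:3]
    A=[(-t,-L,.054),(-t,L,.054),(t,-L,.003),(t,L,.003)]
    B=[(t,-L,.054),(-t,-L,.054),(t,L,.054),(-t,L,.054),(t,L,.003),(-t,L,.003)]
    return np.r_[(proj(Ks,Ts,place(A,x,y,w))-a).ravel(),(proj(Kd,Td,place(B,x,y,w))-b).ravel()]
r2=least_squares(g,[.45,.1,0,.05]);print("cell",r2.x,np.degrees(r2.x[2]));print(r2.fun.round(1))
for uv,z in [((429,150),.02),((382,150),.02),((336,158),.03),((290,245),.03)]: print(ray(Ks,Ts,uv,z))
print(Tw())
E
```

```text
caliper [ 0.55879448 -0.1872461   0.19259502] 11.034881770692579
[-0.3 -0.9  0.6 -0.6  0.5 -0.6 -0.6  0.3 -0.5  0.1 -0.   0.  -0.7 -0.8]
cell [ 0.48318388  0.11199131 -0.04933599  0.05880957] -2.8267438360967447
[ 0.2  0.1  0.1  0.2 -0.4 -0.3  0.4 -0.1  0.1  0.2 -0.5 -0.1  0.1 -0.7
  0.5 -0.2  0.   0.  -0.2  0.5]
[0.34487232 0.2637637  0.02      ]
[0.34896312 0.12715489 0.02      ]
[ 0.39405288 -0.0062835   0.03      ]
[ 0.67755352 -0.11168303  0.03      ]
[[-6.59585128e-04 -9.46759620e-01  3.21940656e-01  2.17088438e-01]
 [-1.59866371e-03  3.21941313e-01  9.46758277e-01  6.38535951e-01]
 [-9.99998505e-01  1.09792836e-04 -1.72589795e-03  2.20788832e-01]
 [ 0.00000000e+00  0.00000000e+00  0.00000000e+00  1.00000000e+00]]
```

```bash
cat >> h.py <<'E'
def yawT(yaw): # tool down, tool z along yaw(deg)
    a=np.radians(yaw); z=np.array([np.cos(a),np.sin(a),0]); x=np.array([0,0,-1.]); y=np.cross(z,x); return np.c_[x,y,z]
def rows(pos,yaw,n):
    T=Tw(); Rg=yawT(yaw); dr=(R.from_matrix(T[:3,:3].T@Rg)).as_rotvec(); D=(np.array(pos)-T[:3,3])*1000
    print("at",T[:3,3].round(4),"dist",np.linalg.norm(D).round(1),"rotvec",np.degrees(dr).round(2))
    for k in range(n):
        Rk=T[:3,:3]@R.from_rotvec(dr*k/n).as_matrix()
        print([list((Rk.T@D/n).round(1)),list(np.degrees(dr/n).round(2))])
E
python3 - <<'E'
from h import *
rows([.483,.112,.20],-2.8,10)
E
```

```text
at [0.2171 0.6385 0.2208] dist 590.2 rotvec [ 7.402e+01 -9.000e-02  6.000e-02]
[[np.float64(2.1), np.float64(-42.1), np.float64(-41.3)], [np.float64(7.4), np.float64(-0.01), np.float64(0.01)]]
[[np.float64(2.1), np.float64(-47.1), np.float64(-35.5)], [np.float64(7.4), np.float64(-0.01), np.float64(0.01)]]
[[np.float64(2.1), np.float64(-51.3), np.float64(-29.2)], [np.float64(7.4), np.float64(-0.01), np.float64(0.01)]]
[[np.float64(2.1), np.float64(-54.6), np.float64(-22.3)], [np.float64(7.4), np.float64(-0.01), np.float64(0.01)]]
[[np.float64(2.1), np.float64(-57.0), np.float64(-15.1)], [np.float64(7.4), np.float64(-0.01), np.float64(0.01)]]
[[np.float64(2.1), np.float64(-58.5), np.float64(-7.6)], [np.float64(7.4), np.float64(-0.01), np.float64(0.01)]]
[[np.float64(2.1), np.float64(-59.0), np.float64(-0.0)], [np.float64(7.4), np.float64(-0.01), np.float64(0.01)]]
[[np.float64(2.1), np.float64(-58.5), np.float64(7.6)], [np.float64(7.4), np.float64(-0.01), np.float64(0.01)]]
[[np.float64(2.1), np.float64(-57.0), np.float64(15.1)], [np.float64(7.4), np.float64(-0.01), np.float64(0.01)]]
[[np.float64(2.1), np.float64(-54.6), np.float64(22.3)], [np.float64(7.4), np.float64(-0.01), np.float64(0.01)]]
```

arm_command(
  plan=[
    [88,[2,-42,-41],[7.4,0,0]],
    [88,[2,-47,-35],[7.4,0,0]],
    [88,[2,-51,-29],[7.4,0,0]],
    [88,[2,-55,-22],[7.4,0,0]],
    [88,[2,-57,-15],[7.4,0,0]],
    [88,[2,-58,-8],[7.4,0,0]],
    [88,[2,-59,0],[7.4,0,0]],
    [88,[2,-58,8],[7.4,0,0]],
    [88,[2,-57,15],[7.4,0,0]],
    [88,[2,-55,22],[7.4,0,0]],
  ],
)

```text
time_s: 1.4
ee_pos: [0.4787, 0.0963, 0.1985]
tcp_rot: [-69.0, 89.9, -73.7]
contact_force: [0.3, 0.5, 0.7]
grip_width: 0.088
```

```bash
sed -i "s/print(\[list((Rk.T@D\/n).round(1)),list(np.degrees(dr\/n).round(2))\])/print((Rk.T@D\/n).round(1).tolist(),np.degrees(dr\/n).round(2).tolist())/" h.py; python3 - <<'E'
from h import *
rows([.483,.112,.17],-2.8,4)
cv2.imwrite("pics/w1.png",vision.read_camera("wrist")[:,:,::-1])
E
```

```text
at [0.4787 0.0963 0.1985] dist 32.8 rotvec [-1.92  0.05  0.14]
[7.1, 4.0, 0.8] [-0.48, 0.01, 0.03]
[7.1, 4.0, 0.8] [-0.48, 0.01, 0.03]
[7.1, 4.0, 0.8] [-0.48, 0.01, 0.03]
[7.1, 4.0, 0.9] [-0.48, 0.01, 0.03]
```

View pics/w1.png

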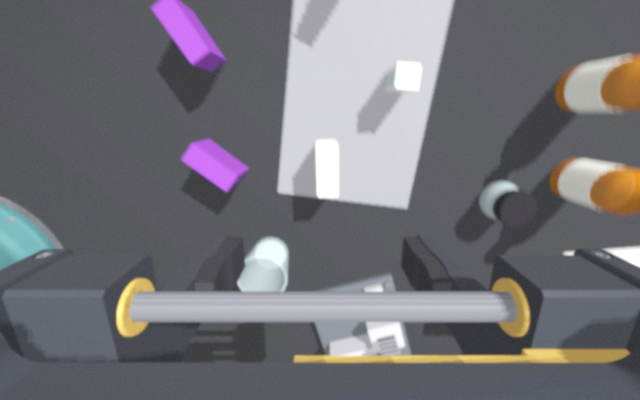

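```bash
python3 - <<'E'
from h import *
a=cv2.imread("pics/w1.png")
cv2.imwrite("pics/w1c.png",cv2.resize(a[130:210,290:370],None,fx=7,fy=7,interpolation=cv2.INTER_CUBIC))
E
```

```text
(no output)
```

View pics/w1c.png

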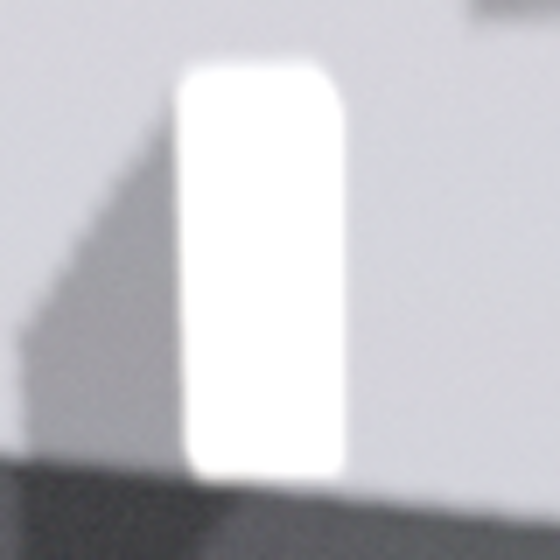

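```bash
python3 - <<'E'
from h import *
K,T=cam("wrist",Tw())
p=crop2px([(188,478),(345,478),(184,300),(345,300),(178,62),(343,62)],7,(290,130))
for q in p: print(q.round(1),ray(K,T,q,.054).round(4),ray(K,T,q,.003).round(4))
for dy in (.0,):
  print(proj(K,T,place([(t*.011,s*.028,z) for z in(.054,.003) for s in(-1,1) for t in (-1,1)],.4832,.112,-.0493)).round(1))
E
```

```text
[316.4 197.9] [0.473  0.0748 0.054 ] [0.4706 0.0596 0.003 ]
[338.9 197.9] [0.4978 0.0725 0.054 ] [0.4995 0.0569 0.003 ]
[315.9 172.4] [0.4752 0.1034 0.054 ] [0.4732 0.0929 0.003 ]
[338.9 172.4] [0.4999 0.1011 0.054 ] [0.502  0.0903 0.003 ]
[315.  138.4] [0.4778 0.1394 0.054 ] [0.4762 0.1349 0.003 ]
[338.6 138.4] [0.5023 0.1371 0.054 ] [0.5048 0.1323 0.003 ]
[[313.6 189.5]
 [333.6 188.7]
 [310.9 137.7]
 [332.  136.8]
 [314.7 179. ]
 [332.  178.3]
 [312.4 133.9]
 [330.5 133.2]]
```

arm_command(
  plan=[
    [88,[20,6,3],[-1,0,0]],
    [88,[20,6,3],[-1,0,0]],
    [88,[0,0,0],[0,0,0]],
    [88,[0,0,0],[0,0,0]],
  ],
)

```text
time_s: 1.95
ee_pos: [0.4891, 0.098, 0.1576]
tcp_rot: [-70.7, 89.5, -74.2]
contact_force: [-0.8, -0.4, 0.2]
grip_width: 0.0879
```

```bash
python3 - <<'E'
from h import *
T=Tw(); np.save("T2.npy",T); print(T[:3,3])
a=vision.read_camera("wrist")[:,:,::-1]; print(Tw()[:3,3])
cv2.imwrite("pics/w2.png",a)
cv2.imwrite("pics/w2c.png",cv2.resize(a[130:230,280:380],None,fx=6,fy=6,interpolation=cv2.INTER_CUBIC))
E
```

```text
[0.4890801  0.09803575 0.15762415]
[0.48898178 0.09807161 0.15764554]
```

View pics/w2c.png

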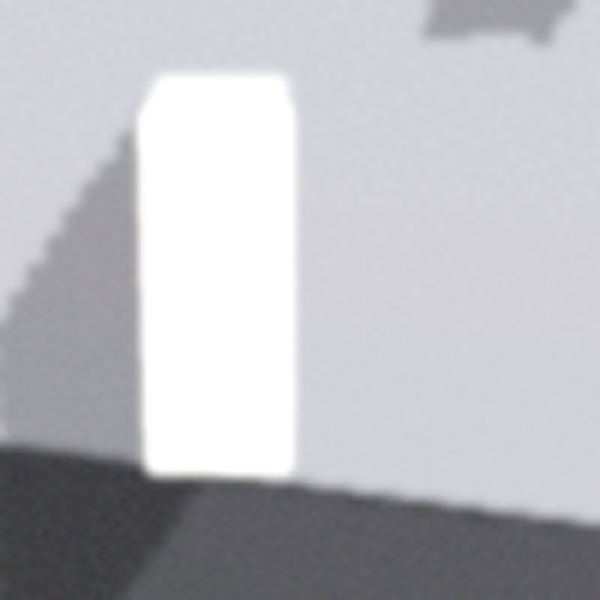

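```bash
python3 - <<'E'
from h import *
K,T=cam("wrist",np.load("T2.npy")); print(T[:3,:3].round(3))
p=crop2px([(147,475),(295,475),(138,112),(296,108)],6,(280,130))
P=[ray(K,T,q,.054) for q in p]
for q in P: print(q.round(4))
print(np.mean(P,0)); print([np.linalg.norm(P[i]-P[j]).round(4) for i,j in((0,1),(2,3),(0,2),(1,3))], np.degrees(np.arctan2(-(P[2]-P[0]+P[3]-P[1])[0],(P[2]-P[0]+P[3]-P[1])[1])))
E
```

```text
[[ 0.998 -0.06  -0.015]
 [-0.061 -0.954 -0.293]
 [ 0.003  0.293 -0.956]]
[0.47   0.0845 0.054 ]
[0.494 0.083 0.054]
[0.4734 0.1428 0.054 ]
[0.4974 0.142  0.054 ]
[0.48370158 0.11308258 0.054     ]
[np.float64(0.024), np.float64(0.0241), np.float64(0.0584), np.float64(0.0591)] -3.29427690599513
```

```bash
python3 - <<'E'
from h import *
rows([.4837,.113,.06],-3,3)
E
```

```text
at [0.489  0.0981 0.1576] dist 98.9 rotvec [-0.48  0.16  0.47]
[32.5, 5.1, -2.2] [-0.16, 0.05, 0.16]
[32.5, 5.0, -2.1] [-0.16, 0.05, 0.16]
[32.5, 5.0, -2.1] [-0.16, 0.05, 0.16]
```

arm_command(
  plan=[
    [60,[30,5,-2],[-0.2,0.1,0.2]],
    [60,[30,5,-2],[-0.2,0.1,0.2]],
    [60,[20,5,-1],[0,0,0]],
    [60,[10,0,0],[0,0,0]],
    [60,[0,0,0],[0,0,0]],
  ],
)

```text
time_s: 2.62
ee_pos: [0.4888, 0.1149, 0.071]
tcp_rot: [6.1, 89.5, 3.1]
contact_force: [0.4, -0.5, 0.9]
grip_width: 0.0601
```

```bash
python3 - <<'E'
from h import *
rows([.4837,.113,.029],-3,3)
E
```

```text
at [0.4888 0.1149 0.071 ] dist 42.4 rotvec [ 0.05  0.53 -0.06]
[14.0, -0.7, -1.8] [0.02, 0.18, -0.02]
[14.0, -0.7, -1.7] [0.02, 0.18, -0.02]
[14.0, -0.7, -1.7] [0.02, 0.18, -0.02]
```

arm_command(
  plan=[
    [60,[14,-1,-3],[0,0.5,0]],
    [60,[16,-1,-3],[0,0,0]],
    [60,[12,0,0],[0,0,0]],
    [60,[0,0,0],[0,0,0]],
  ],
)

```text
time_s: 3.12
ee_pos: [0.4839, 0.1131, 0.0279]
tcp_rot: [29.3, 89.8, 26.4]
contact_force: [-0.3, 0.5, -0.3]
grip_width: 0.0599
```

```bash
python3 - <<'E'
from h import *
rows([.4837,.113,.029],-3,1)
cv2.imwrite("pics/w3.png",vision.read_camera("wrist")[:,:,::-1])
a=vision.read_camera("scene")[150:260,330:490,::-1]; cv2.imwrite("pics/s3.png",cv2.resize(a,None,fx=5,fy=5,interpolation=cv2.INTER_CUBIC))
E
```

```text
at [0.4839 0.1131 0.0279] dist 1.1 rotvec [ 0.03  0.16 -0.09]
[-1.1, -0.1, -0.2] [0.03, 0.16, -0.09]
```

View pics/w3.png

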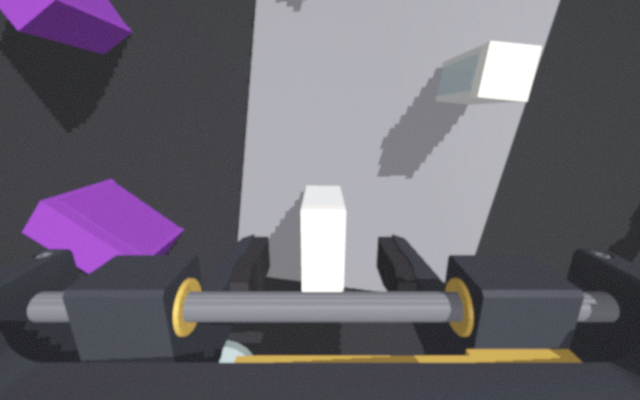

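View pics/s3.png

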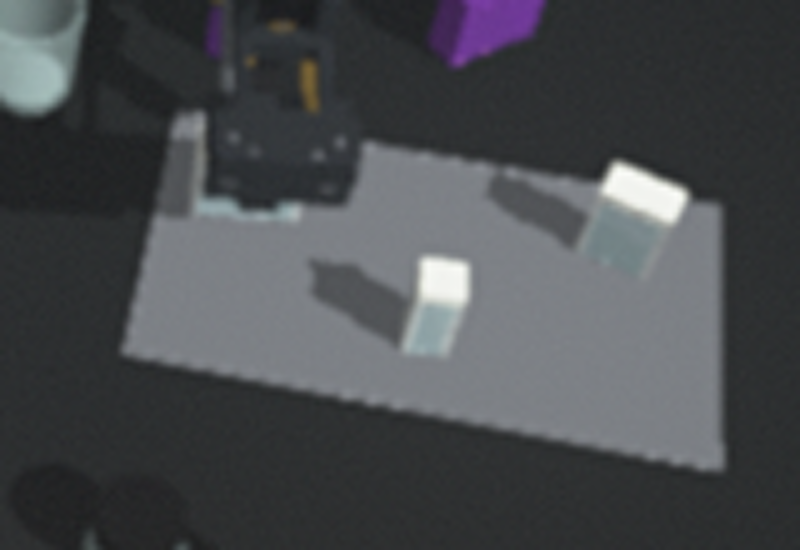

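arm_command(
  plan=[
    [40,[-1,0,0],[0,0,0]],
    [22,[0,0,0],[0,0,0]],
    [16,[0,0,0],[0,0,0]],
    [16,[0,0,0],[0,0,0]],
    [16,[0,0,0],[0,0,0]],
    [16,[0,0,0],[0,0,0]],
  ],
)

```text
time_s: 3.98
ee_pos: [0.4864, 0.1136, 0.0317]
tcp_rot: [19.5, 89.5, 16.5]
contact_force: [0.5, 0.6, -0.6]
grip_width: 0.0214
```

arm_command(
  plan=[
    [16,[-15,0,0],[0,0,0]],
    [16,[-30,0,0],[0,0.2,0]],
    [16,[-40,0,0],[0,0,0]],
    [16,[-30,0,0],[0,0,0]],
    [16,[0,0,0],[0,0,0]],
  ],
)

```text
time_s: 4.6
ee_pos: [0.485, 0.1132, 0.1523]
tcp_rot: [37.2, 89.8, 34.3]
contact_force: [0.3, 1.2, -1.6]
grip_width: 0.0218
```

```bash
python3 - <<'E'
from h import *
T=Tw(); s=monitor.observe(); print(T.round(4), s['contact_force'],s['grip_width'])
a=vision.read_camera("scene")[90:250,290:490,::-1]; cv2.imwrite("pics/s4.png",cv2.resize(a,None,fx=4,fy=3.75,interpolation=cv2.INTER_CUBIC))
a=vision.read_camera("side")[200:300,300:420,::-1]; cv2.imwrite("pics/d4.png",cv2.resize(a,None,fx=6,fy=6,interpolation=cv2.INTER_CUBIC))
cv2.imwrite("pics/w4.png",vision.read_camera("wrist")[:,:,::-1])
E
```

```text
[[ 0.0035  0.0516  0.9987  0.485 ]
 [ 0.0024  0.9987 -0.0516  0.1132]
 [-1.      0.0026  0.0034  0.1523]
 [ 0.      0.      0.      1.    ]] [ 0.34229199  1.1739708  -1.59282314] 0.021798817586731373
```

View pics/s4.png

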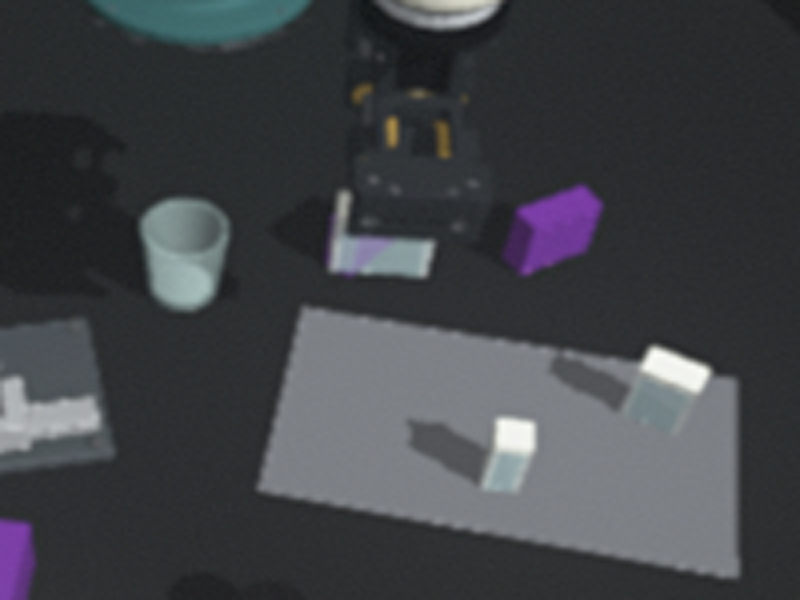

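View pics/d4.png

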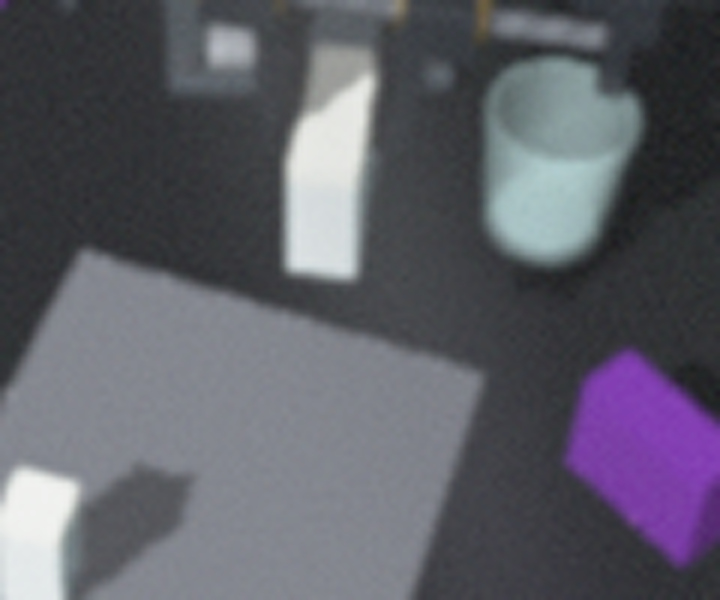

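View pics/w4.png

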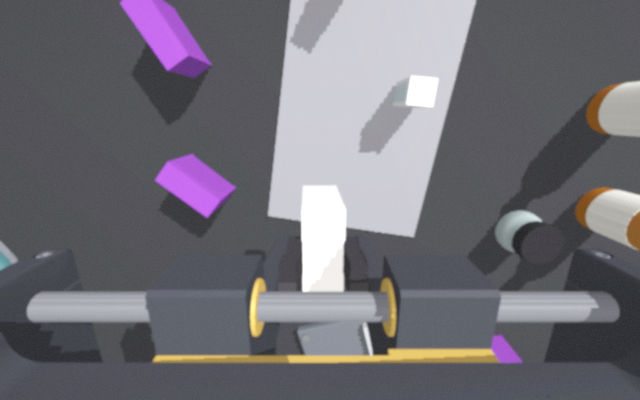

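```bash
python3 - <<'E'
from h import *
K,T=cam("side")
for q in crop2px([(287,272),(357,280),(290,180),(365,186)],6,(300,200)):
    d=T[:3,:3]@np.linalg.inv(K)@np.r_[q,1]; o=T[:3,3]; print((o+d*(.142-o[1])/d[1]).round(4))
a=cv2.imread("pics/w3.png")[175:300,270:380];b=cv2.imread("pics/w4.png")[175:300,270:380]
cv2.imwrite("pics/cmp.png",cv2.resize(np.hstack([a,b]),None,fx=3.6,fy=3.6,interpolation=cv2.INTER_CUBIC))
E
```

```text
[0.4937 0.142  0.1243]
[0.4702 0.142  0.125 ]
[0.4952 0.142  0.1701]
[0.4712 0.142  0.1718]
```

View pics/cmp.png

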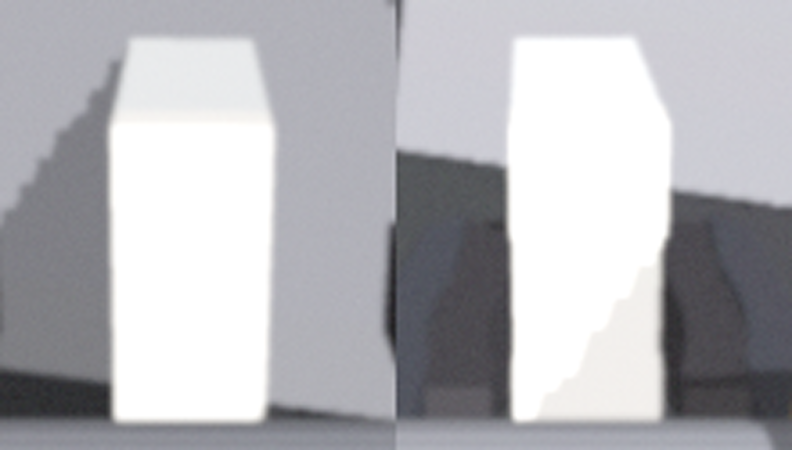

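```bash
python3 - <<'E'
from h import *
rows([.515,-.31,.165],11,8)
K,T=cam("scene"); print(ray(K,T,(164,237),.04))
E
```

```text
at [0.4818 0.1126 0.1479] dist 424.3 rotvec [-13.96  -0.25  -0.07]
[-2.2, -52.5, 6.9] [-1.74, -0.03, -0.01]
[-2.2, -52.7, 5.3] [-1.74, -0.03, -0.01]
[-2.2, -52.9, 3.6] [-1.74, -0.03, -0.01]
[-2.2, -52.9, 2.0] [-1.74, -0.03, -0.01]
[-2.2, -53.0, 0.4] [-1.74, -0.03, -0.01]
[-2.2, -53.0, -1.2] [-1.74, -0.03, -0.01]
[-2.1, -52.9, -2.8] [-1.74, -0.03, -0.01]
[-2.1, -52.8, -4.4] [-1.74, -0.03, -0.01]
[ 0.67048182 -0.41050168  0.04      ]
```

arm_command(
  plan=[
    [16,[-2,-52,7],[-1.8,0,0]],
    [16,[-2,-53,5],[-1.8,0,0]],
    [16,[-2,-53,4],[-1.8,0,0]],
    [16,[-2,-53,2],[-1.8,0,0]],
    [16,[-2,-53,0],[-1.7,0,0]],
    [16,[-2,-53,-1],[-1.7,0,0]],
    [16,[-2,-53,-3],[-1.7,0,0]],
    [16,[-2,-53,-4],[-1.7,0,0]],
    [16,[0,0,0],[0,0,0]],
    [16,[0,0,0],[0,0,0]],
  ],
)

```text
time_s: 6.0
ee_pos: [0.5068, -0.3173, 0.1392]
tcp_rot: [146.3, 87.7, 158.0]
contact_force: [0.3, 0.3, -2.1]
grip_width: 0.0213
```

```bash
python3 - <<'E'
from h import *
L=[]
for i in range(6):
    T=Tw(); L.append(T); a=vision.read_camera("wrist"); s=monitor.observe(); print(T[:3,3].round(4), R.from_matrix(yawT(11).T@T[:3,:3]).as_rotvec(degrees=True).round(2), s['joints'].round(2))
np.save("L5.npy",L)
cv2.imwrite("pics/w5.png",a[:,:,::-1])
E
```

```text
[ 0.5068 -0.3173  0.1392] [-0.69  1.9   1.25] [-34.13  12.   104.79  -0.55  65.41 -45.62]
[ 0.5068 -0.3172  0.1393] [-0.72  1.9   1.22] [-34.09  11.95 104.79  -0.54  65.42 -45.62]
[ 0.5072 -0.3169  0.1398] [-0.77  1.86  1.19] [-34.06  11.91 104.76  -0.54  65.42 -45.63]
[ 0.5076 -0.3168  0.1405] [-0.8   1.82  1.15] [-34.05  11.88 104.74  -0.54  65.42 -45.63]
[ 0.5079 -0.3168  0.141 ] [-0.82  1.78  1.11] [-34.04  11.86 104.72  -0.54  65.42 -45.63]
[ 0.5082 -0.317   0.1414] [-0.82  1.75  1.08] [-34.05  11.85 104.7   -0.55  65.42 -45.64]
```

View pics/w5.png

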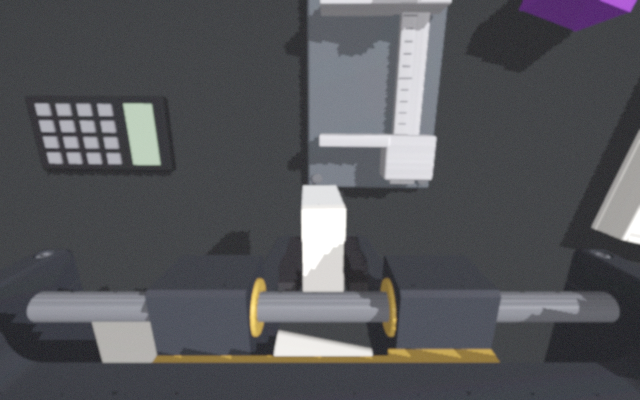

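```bash
python3 - <<'E'
from h import *
for i in range(8):
    T=Tw(); a=vision.read_camera("wrist")
print(T.round(4).tolist()); np.save("T6.npy",T)
cv2.imwrite("pics/w6.png",a[:,:,::-1])
cv2.imwrite("pics/w6c.png",cv2.resize(a[0:200,300:460,::-1],None,fx=3,fy=3,interpolation=cv2.INTER_CUBIC))
E
```

```text
[[-0.033, -0.2035, 0.9785, 0.5083], [0.0118, 0.9789, 0.204, -0.3182], [-0.9994, 0.0182, -0.0299, 0.1418], [0.0, 0.0, 0.0, 1.0]]
```

View pics/w6c.png

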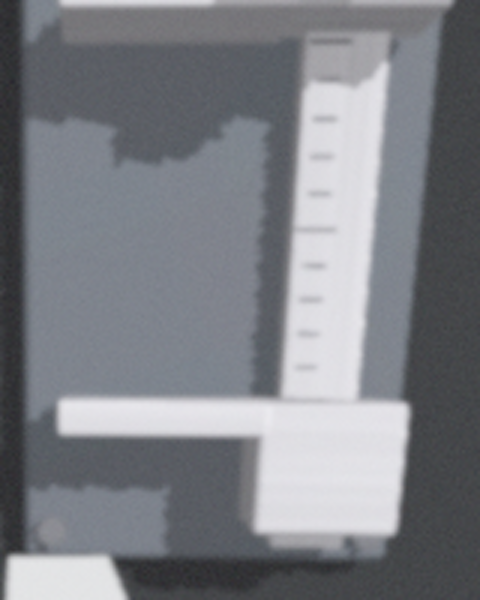

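```bash
python3 - <<'E'
from h import *
K,T=cam("wrist",np.load("T6.npy"))
uv=crop2px([(408,404),(58,400),(58,436),(398,534),(255,530),(60,5),(450,8),(60,42)],3,(300,0))
def f(v):
    g=v[3]-.06
    P=[(.022,-.06,.042),(-.082,-.06,.042),(-.082,-.07,.042),(.022,-.1,.042),(-.022,-.1,.042),(-.082,g,.042),(.022,g,.042),(-.082,g,.013)]
    return (proj(K,T,place(P,*v[:3]))-uv).ravel()
r=least_squares(f,[.56,-.187,.19,.1]);print(r.x,np.degrees(r.x[2]));print(r.fun.reshape(-1,2).round(1))
# bed left edge check
for q in crop2px([(22,130),(27,400),(436,120),(404,400)],3,(300,0)):
    p=ray(K,T,q,.012); c,s=np.cos(r.x[2]),np.sin(r.x[2]); d=p[:2]-r.x[:2]; print(c*d[0]+s*d[1],-s*d[0]+c*d[1])
E
```

```text
[ 0.55827897 -0.18529476  0.20073263  0.10202842] 11.501132700121763
[[ 0.8 -0.8]
 [-0.1 -0.1]
 [-0.1 -0.7]
 [-0.6  0.4]
 [-1.   1.3]
 [-0.7  0.6]
 [ 1.  -1.3]
 [ 0.6  0.9]]
-0.09422980606810828 0.01932218728491978
-0.09342106016061058 -0.061517088862201585
0.031151528495574725 0.021725599773821578
0.03036369473035827 -0.06084830068162116
```

```bash
python3 - <<'E'
from h import *
rows([.5187,-.2167,.11],11.3,3)
E
```

```text
at [ 0.5083 -0.3183  0.1417] dist 106.9 rotvec [ 0.45 -1.72 -1.04]
[10.9, 32.2, 10.6] [0.15, -0.57, -0.35]
[10.8, 32.3, 10.4] [0.15, -0.57, -0.35]
[10.7, 32.4, 10.2] [0.15, -0.57, -0.35]
```

arm_command(
  plan=[
    [16,[5,32,10],[0.2,-0.6,-0.3]],
    [16,[5,32,10],[0.2,-0.6,-0.3]],
    [16,[8,32,10],[0.2,-0.6,-0.3]],
    [16,[0,0,0],[0,0,0]],
  ],
)

```text
time_s: 7.2
ee_pos: [0.5187, -0.2167, 0.1244]
tcp_rot: [15.0, 89.8, 26.0]
contact_force: [-0.3, -1.0, -0.8]
grip_width: 0.0215
```

```bash
python3 - <<'E'
from h import *
for i in range(4): a=vision.read_camera("wrist")
rows([.5187,-.2167,.08],11.3,2)
cv2.imwrite("pics/w7.png",a[:,:,::-1])
E
```

```text
at [ 0.52   -0.2199  0.1257] dist 45.9 rotvec [-0.45  0.32  0.09]
[22.9, 1.7, -0.5] [-0.23, 0.16, 0.05]
[22.9, 1.7, -0.4] [-0.23, 0.16, 0.05]
```

View pics/w7.png

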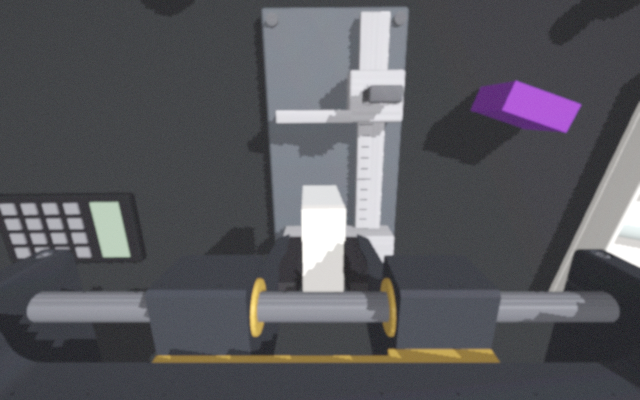

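arm_command(
  plan=[
    [16,[22,2,0],[-0.4,0.3,0.1]],
    [16,[22,1,0],[0,0,0]],
    [16,[18,0,0],[0,0,0]],
    [16,[8,0,0],[0,0,0]],
    [16,[0,0,0],[0,0,0]],
  ],
)

```text
time_s: 8.02
ee_pos: [0.5188, -0.2196, 0.0501]
tcp_rot: [158.4, 89.9, 169.5]
contact_force: [0.9, 0.1, -1.5]
grip_width: 0.0212
```

```bash
python3 - <<'E'
from h import *
a=vision.read_camera("side")
a=vision.read_camera("side")[110:250,290:410,::-1]; cv2.imwrite("pics/d8.png",cv2.resize(a,None,fx=4.2,fy=4.2,interpolation=cv2.INTER_CUBIC))
b=vision.read_camera("scene")[110:250,210:360,::-1]; cv2.imwrite("pics/s8.png",cv2.resize(b,None,fx=4.2,fy=4.2,interpolation=cv2.INTER_CUBIC))
rows([.5187,-.2167,.04],11.3,2); print(monitor.observe()['contact_force'])
E
```

```text
at [ 0.5201 -0.22    0.0518] dist 12.4 rotvec [-0.21  0.05  0.07]
[5.9, 1.8, -0.4] [-0.1, 0.02, 0.03]
[5.9, 1.8, -0.4] [-0.1, 0.02, 0.03]
[-0.24775725 -0.12778236 -1.22805427]
```

View pics/d8.png

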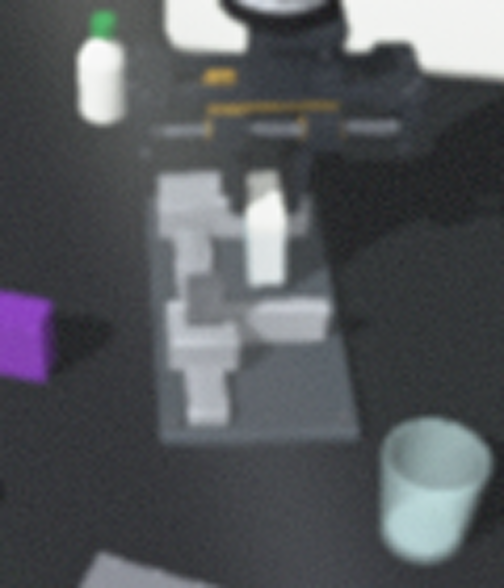

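View pics/s8.png

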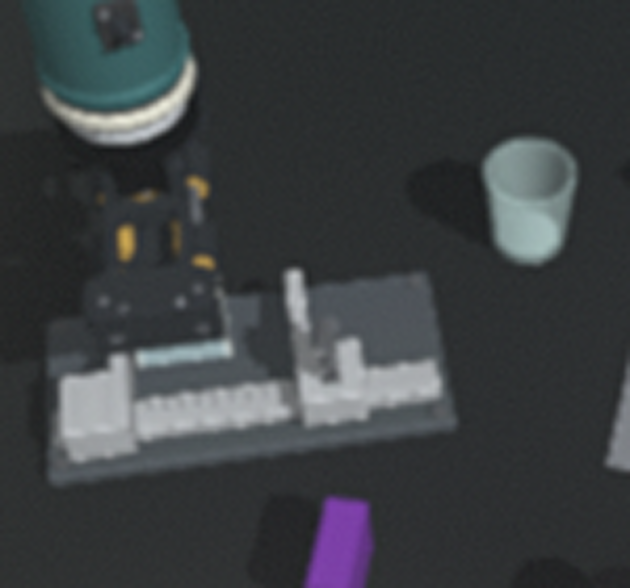

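arm_command(
  plan=[
    [16,[5,3,0],[0,0,0]],
    [16,[4,1,0],[0,0,0]],
    [16,[0,0,0],[0,0,0]],
  ],
)

```text
time_s: 8.55
ee_pos: [0.5207, -0.2163, 0.0441]
tcp_rot: [-40.3, 89.7, -29.1]
contact_force: [-0.4, 0.8, -1.8]
grip_width: 0.0215
```

```bash
python3 - <<'E'
from h import *
for i in range(3): vision.read_camera("side")
rows([.5187,-.2167,.04],11.3,2); print(monitor.observe()['contact_force'])
E
```

```text
at [ 0.5209 -0.2165  0.0444] dist 4.9 rotvec [-0.2   0.23  0.2 ]
[2.2, 0.1, -1.1] [-0.1, 0.12, 0.1]
[2.2, 0.1, -1.1] [-0.1, 0.12, 0.1]
[ 0.06323408 -0.31256742 -1.2850226 ]
```

arm_command(
  plan=[
    [16,[3,0,-1],[0,0.2,0.2]],
    [16,[2,0,0],[0,0,0]],
  ],
)

```text
time_s: 8.95
ee_pos: [0.5203, -0.2171, 0.0406]
tcp_rot: [-20.6, 89.9, -9.5]
contact_force: [-6.0, 2.0, 13.6]
grip_width: 0.0212
```

```bash
python3 - <<'E'
from h import *
for i in range(3): vision.read_camera("side"); print(monitor.observe()['contact_force'].round(2),Tw()[:3,3].round(4))
E
```

```text
[-2.94  1.24  4.98] [ 0.5202 -0.217   0.0406]
[-2.72  0.79  5.94] [ 0.5202 -0.217   0.0406]
[-2.83  0.53  5.73] [ 0.5202 -0.217   0.0406]
```

arm_command(
  plan=[
    [26,[0,0,0],[0,0,0]],
    [30,[0,0,0],[0,0,0]],
    [36,[0,0,0],[0,0,0]],
    [36,[0,0,0],[0,0,0]],
  ],
)

```text
time_s: 9.6
ee_pos: [0.5208, -0.2174, 0.0408]
tcp_rot: [-27.7, 89.9, -16.6]
contact_force: [-0.9, -0.8, -0.6]
grip_width: 0.0358
```

```bash
python3 - <<'E'
from h import *
print(monitor.observe()['contact_force'].round(2),monitor.observe()['grip_width'],Tw()[:3,3].round(4))
a=vision.read_camera("side")[110:250,290:410,::-1]; cv2.imwrite("pics/d9.png",cv2.resize(a,None,fx=4.2,fy=4.2,interpolation=cv2.INTER_CUBIC))
cv2.imwrite("pics/w9.png",vision.read_camera("wrist")[:,:,::-1])
E
```

```text
[-0.87 -0.8  -0.63] 0.03577965650054508 [ 0.5208 -0.2174  0.0408]
```

View pics/d9.png

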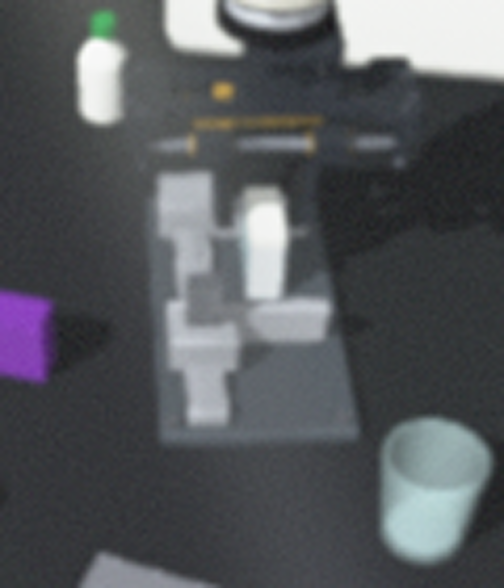

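View pics/w9.png

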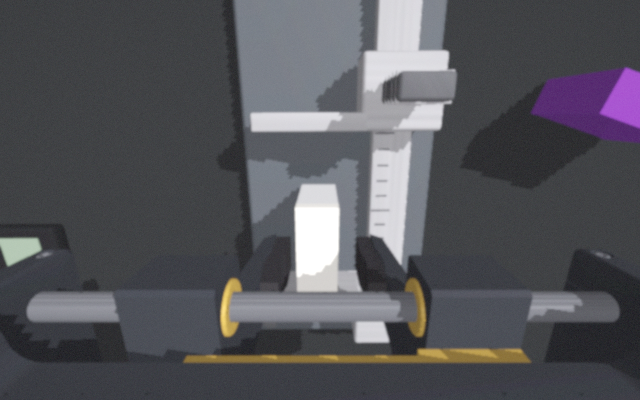

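arm_command(
  plan=[
    [36,[-12,0,0],[0,0,0]],
    [36,[-25,0,0],[0,0,0]],
    [36,[-35,0,0],[0,0,0]],
    [20,[-20,0,0],[0,0,0]],
    [0,[0,0,0],[0,0,0]],
    [0,[0,0,0],[0,0,0]],
  ],
)

```text
time_s: 10.45
ee_pos: [0.5207, -0.2174, 0.138]
tcp_rot: [-30.3, 89.8, -19.2]
contact_force: [0.2, -0.6, -0.3]
grip_width: 0.0081
```

```bash
python3 - <<'E'
from h import *
for i in range(3):
  a=vision.read_camera("wrist"); T=Tw(); print(T[:3,3])
a=vision.read_camera("wrist"); np.save("T10.npy",T)
cv2.imwrite("pics/w10.png",a[:,:,::-1])
cv2.imwrite("pics/w10c.png",cv2.resize(a[40:280,220:460,::-1],None,fx=2.5,fy=2.5,interpolation=cv2.INTER_CUBIC))
rows([.5411,-.099,.13],11.3,3)
E
```

```text
[ 0.52082243 -0.2173639   0.13796618]
[ 0.52056326 -0.21728435  0.13753961]
[ 0.5203576  -0.21720219  0.13723234]
at [ 0.5203 -0.2172  0.1371] dist 120.2 rotvec [-0.21  0.07  0.03]
[2.4, 37.3, 14.4] [-0.07, 0.02, 0.01]
[2.4, 37.3, 14.4] [-0.07, 0.02, 0.01]
[2.4, 37.3, 14.5] [-0.07, 0.02, 0.01]
```

View pics/w10c.png

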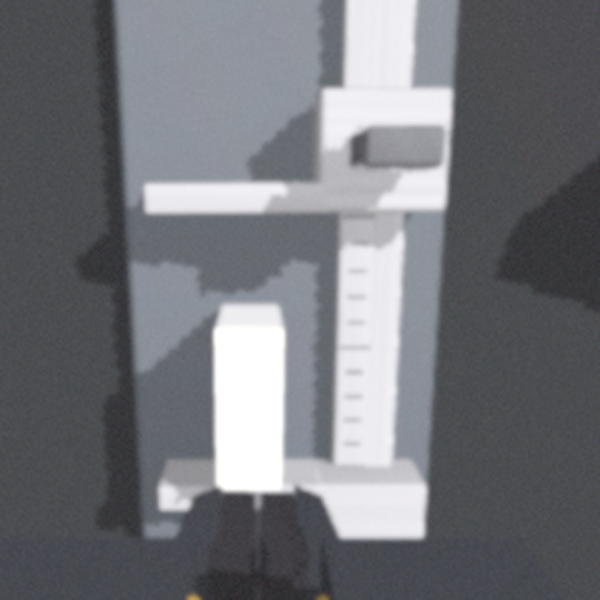

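```bash
cat >> h.py <<'E'
CAL=(.5585,-.1863,np.radians(11.3))
def tocal(p):
    c,s=np.cos(CAL[2]),np.sin(CAL[2]); d=np.array(p)[:2]-CAL[:2]; return np.array([c*d[0]+s*d[1],-s*d[0]+c*d[1]]).round(4)
def tow(x,y): return place([(x,y,0)],*CAL)[0,:2].round(4)
E
python3 - <<'E'
from h import *
K,T=cam("wrist",np.load("T10.npy"))
def pr(l,z):
    for q in crop2px(l,2.5,(220,40)): print(tocal(ray(K,T,q,z)))
pr([(368,127),(442,127),(442,165),(368,165)],.078);print('jaw')
pr([(145,212),(446,208),(322,90),(451,90)],.042);print('cell')
pr([(215,327),(285,327),(218,490),(284,490)],.063);print('bed');pr([(125,150),(140,500)],.012)
print(tocal(T@[0,-.07,0,1]) if 0 else tocal(np.load("T10.npy")[:3,3]))
E
```

```text
[-0.011  0.068]
[0.0104 0.0679]
[0.0111 0.0575]
[-0.0106  0.0576]
jaw
[-0.0819  0.0432]
[0.0223 0.0441]
[-0.0214  0.0821]
[0.0213 0.0819]
cell
[-0.0573  0.0068]
[-0.034   0.0067]
[-0.0575 -0.0521]
[-0.034  -0.0522]
bed
[-0.0928  0.0648]
[-0.0945 -0.0791]
[-0.0435 -0.0228]
```

arm_command(
  plan=[
    [0,[2,37,14],[0,0,0]],
    [0,[2,37,14],[0,0,0]],
    [0,[2,38,15],[0,0,0]],
    [0,[0,0,0],[0,0,0]],
  ],
)

```text
time_s: 11.15
ee_pos: [0.5395, -0.0963, 0.1272]
tcp_rot: [154.1, 89.7, 165.0]
contact_force: [-0.0, 0.1, -0.0]
grip_width: 0.0004
```

```bash
python3 - <<'E'
from h import *
for i in range(3): a=vision.read_camera("wrist")
T=Tw();print(tocal(T[:3,3]),T[2,3]); w=tow(0,.090); rows([w[0],w[1],.063],11.3,3)
a=vision.read_camera("side")[110:250,290:410,::-1]; cv2.imwrite("pics/d11.png",cv2.resize(a,None,fx=4.2,fy=4.2,interpolation=cv2.INTER_CUBIC))
E
```

```text
[-0.0014  0.0894] 0.1277642495910275
at [ 0.5396 -0.0989  0.1278] dist 64.8 rotvec [-0.51 -0.19 -0.04]
[21.6, 0.2, 0.5] [-0.17, -0.06, -0.01]
[21.6, 0.2, 0.5] [-0.17, -0.06, -0.01]
[21.6, 0.2, 0.5] [-0.17, -0.06, -0.01]
```

View pics/d11.png

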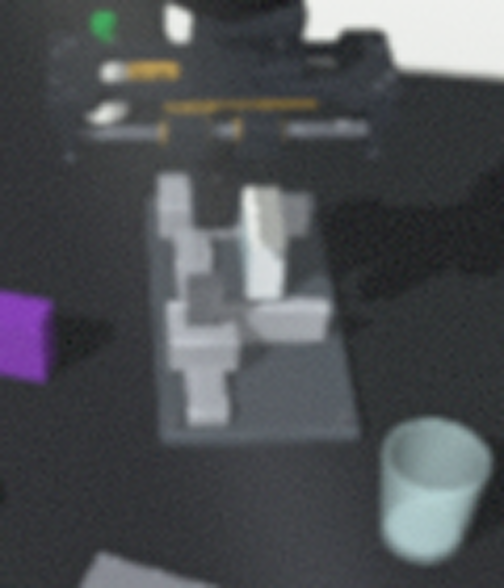

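arm_command(
  plan=[
    [0,[22,1,1],[-0.5,0,0]],
    [0,[22,1,1],[0,0,0]],
    [0,[16,0,0],[0,0,0]],
    [0,[4,0,0],[0,0,0]],
  ],
)

```text
time_s: 11.85
ee_pos: [0.5421, -0.1017, 0.0635]
tcp_rot: [-100.2, 89.9, -89.2]
contact_force: [-0.2, 0.7, 0.4]
grip_width: 0.0003
```

```bash
python3 - <<'E'
from h import *
for i in range(3): a=vision.read_camera("wrist")
T=Tw();print(tocal(T[:3,3]),T[2,3],monitor.observe()['contact_force']); w=tow(0,.090); rows([w[0],w[1],.063],11.3,1)
cv2.imwrite("pics/w12.png",a[:,:,::-1])
a=vision.read_camera("side")[110:250,290:410,::-1]; cv2.imwrite("pics/d12.png",cv2.resize(a,None,fx=4.2,fy=4.2,interpolation=cv2.INTER_CUBIC))
E
```

```text
[0.0017 0.0861] 0.06490866785443652 [-0.05528912 -0.42632874 -0.45846505]
at [ 0.5433 -0.1015  0.0649] dist 4.7 rotvec [-0.34  0.1   0.14]
[1.9, 3.9, -1.6] [-0.34, 0.1, 0.14]
```

View pics/d12.png

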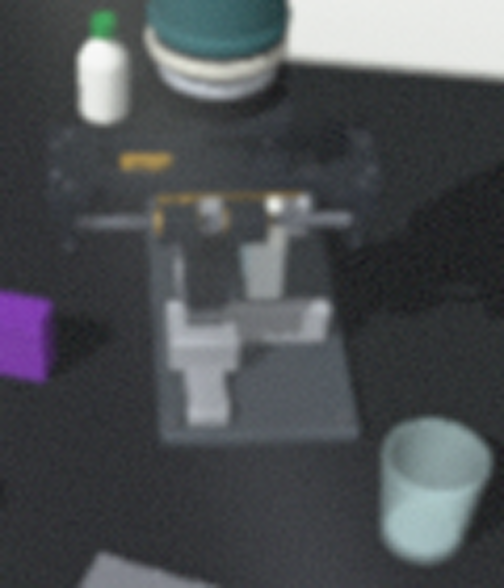

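View pics/w12.png

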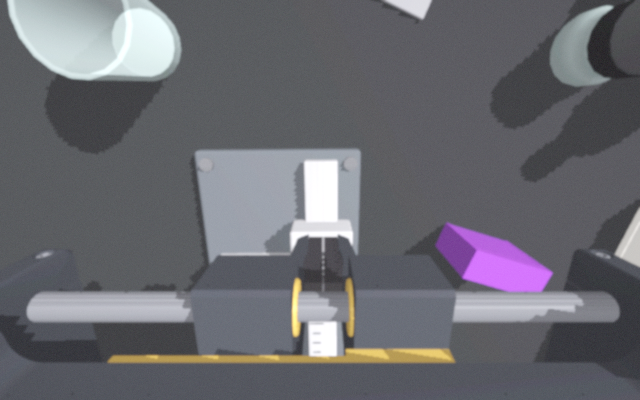

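arm_command(
  plan=[
    [0,[1,-3,-2],[-0.3,0,0]],
    [0,[0,-3,0],[0,0,0]],
    [0,[0,-3,0],[0,0,0]],
    [0,[0,0,0],[0,0,0]],
  ],
)

```text
time_s: 12.55
ee_pos: [0.5451, -0.1117, 0.0666]
tcp_rot: [-36.1, 89.6, -24.8]
contact_force: [-0.3, 0.1, 0.0]
grip_width: 0.0004
```

```bash
python3 - <<'E'
from h import *
for i in range(4): a=vision.read_camera("side"); T=Tw();print(tocal(T[:3,3]),T[2,3].round(4),monitor.observe()['contact_force'].round(2)); 
rows([.5,.090,.063],11.3,1)
cv2.imwrite("pics/d13.png",cv2.resize(a[110:250,290:410,::-1],None,fx=4.2,fy=4.2,interpolation=cv2.INTER_CUBIC))
E
```

```text
[0.0015 0.0759] 0.0665 [ 0.54 -0.15  0.12]
[0.0014 0.076 ] 0.0664 [-0.45  0.18 -0.47]
[0.0013 0.0761] 0.0663 [-0.82  0.58 -0.41]
[0.0013 0.0761] 0.0663 [-0.03  0.5   0.66]
at [ 0.5448 -0.1114  0.0663] dist 206.3 rotvec [0.03 0.33 0.24]
[2.4, 206.3, -4.4] [0.03, 0.33, 0.24]
```

arm_command(
  plan=[
    [0,[1,-3,-1],[0,0.3,0.2]],
    [0,[1,-3,0],[0,0,0]],
    [0,[0,-3,0],[0,0,0]],
  ],
)

```text
time_s: 13.12
ee_pos: [0.5455, -0.1206, 0.0639]
tcp_rot: [-131.7, 90.0, -120.3]
contact_force: [0.3, -0.6, -0.2]
grip_width: 0.0003
```

```bash
cat > st.py <<'E'
from h import *
import sys
for i in range(3): a=vision.read_camera("wrist"); T=Tw(); f=monitor.observe()['contact_force']; print(tocal(T[:3,3]),T[2,3].round(4),"Fcal y",round(float(np.dot(f[:2],[-np.sin(CAL[2]),np.cos(CAL[2])])),2),"Fz",f[2].round(2))
print("rot err",R.from_matrix(T[:3,:3].T@yawT(11.3)).as_rotvec(degrees=True).round(2))
if len(sys.argv)>1:
    cv2.imwrite(f"pics/w{sys.argv[1]}.png",a[:,:,::-1])
    a=vision.read_camera("side");cv2.imwrite(f"pics/d{sys.argv[1]}.png",cv2.resize(a[110:250,290:410,::-1],None,fx=4.2,fy=4.2,interpolation=cv2.INTER_CUBIC))
E
python3 st.py 14
```

```text
[0.0002 0.0666] 0.064 Fcal y -0.7 Fz 0.2
[0.0002 0.0667] 0.0641 Fcal y 0.09 Fz -0.61
[0.0002 0.0669] 0.0641 Fcal y -0.06 Fz -0.72
rot err [ 0.05 -0.    0.03]
```

View pics/w14.png

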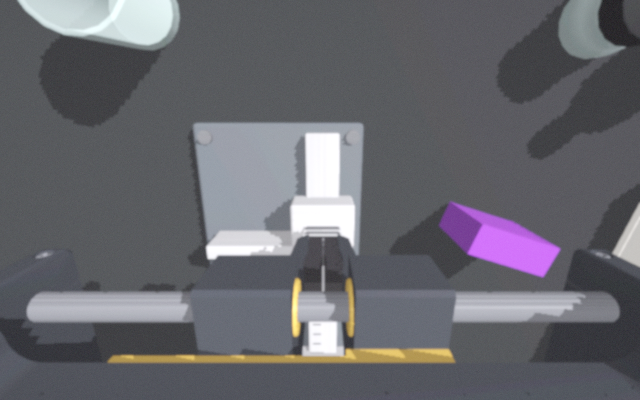

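```bash
python3 - <<'E'
from h import *
K,T=cam("wrist",Tw())
for q in [(292,197.5),(353,197),(292,205)]: print(tocal(ray(K,T,q,.042)))
a=cv2.imread("pics/w14.png")[180:300,200:370]; cv2.imwrite("pics/w14c.png",cv2.resize(a,None,fx=4.5,fy=4.5,interpolation=cv2.INTER_CUBIC))
E
```

```text
[-0.0203  0.0884]
[0.0205 0.0887]
[-0.0204  0.0831]
```

View pics/w14c.png

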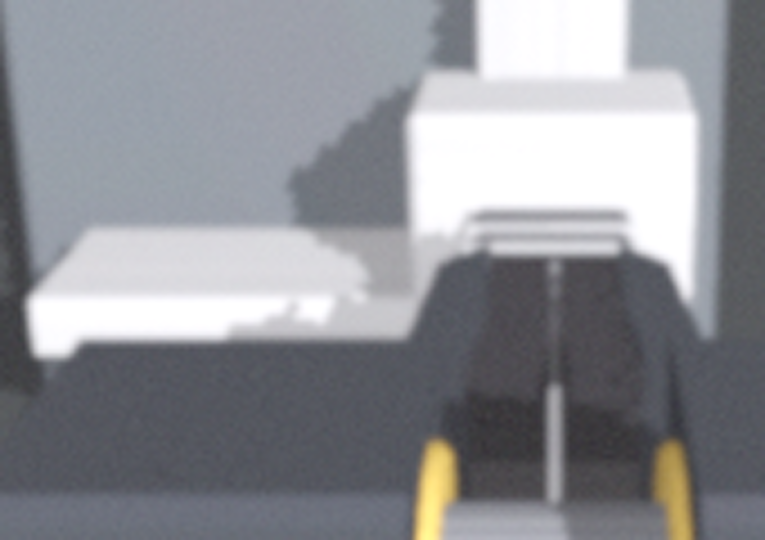

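View pics/d14.png

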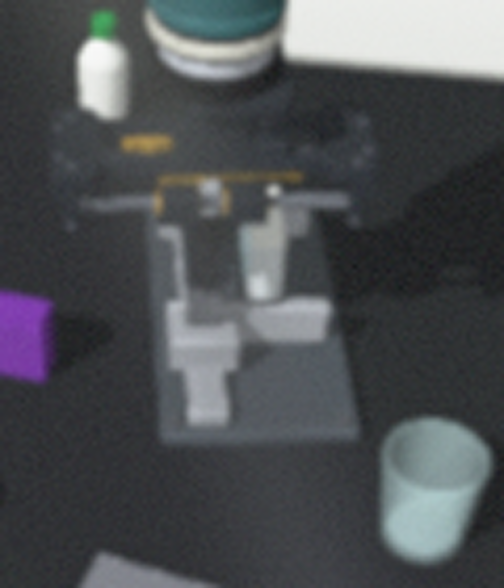

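```bash
python3 - <<'E'
import cv2,numpy as np
im=[cv2.imread(f"pics/d{i}.png")[150:400,130:350] for i in (11,12,14)]
im=np.hstack([cv2.resize(x,None,fx=1.2,fy=1.2,interpolation=cv2.INTER_CUBIC) for x in im]); cv2.imwrite("pics/dd.png",im)
from h import *
a=cv2.imread("pics/w12.png")[180:300,200:370]; cv2.imwrite("pics/w12c.png",cv2.resize(a,None,fx=4.5,fy=4.5,interpolation=cv2.INTER_CUBIC))
K,T=cam("side")
# project expected fingertip
Tt=Tw(); pts=np.array([(.011,y,z) for y in(-.009,.009) for z in (-.0175,.0175)]); P=(Tt@np.c_[pts,np.ones(4)].T).T[:,:3]; print(P.round(3)); print(((proj(K,T,P)-[290,110])*4.2).round(0))
tab=[(x,y,z) for z in(.042,.078) for y in (.0565,.0685) for x in(-.012,.012)]
print(((proj(K,T,place(tab,*CAL))-[290,110])*4.2).round(0))
E
```

```text
[[ 0.53  -0.133  0.053]
 [ 0.565 -0.126  0.053]
 [ 0.527 -0.115  0.053]
 [ 0.561 -0.108  0.053]]
[[228. 303.]
 [173. 304.]
 [230. 321.]
 [175. 322.]]
[[218. 314.]
 [181. 315.]
 [220. 327.]
 [182. 327.]
 [221. 271.]
 [183. 272.]
 [222. 284.]
 [184. 284.]]
```

View pics/dd.png

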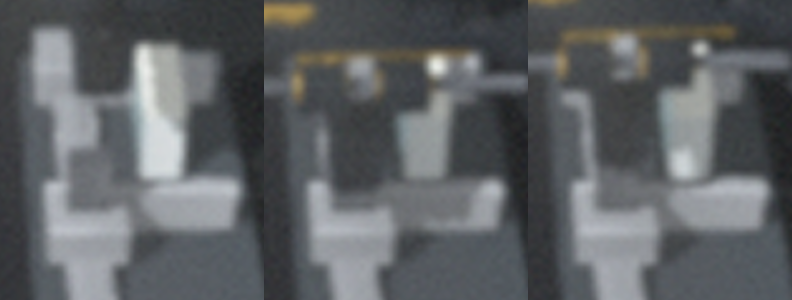

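View pics/w12c.png

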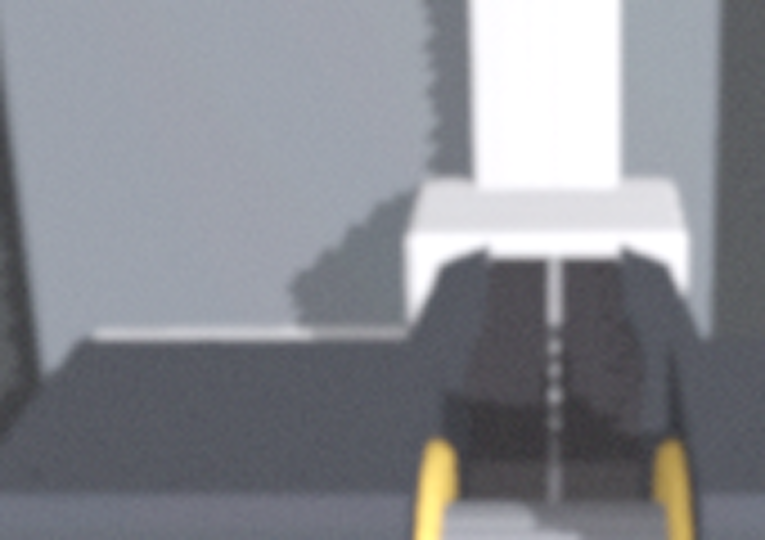

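```bash
python3 - <<'E'
from h import *
print(manip.tip_extent,[x for x in dir(manip) if x[0]!='_'])
im=[cv2.imread(f"pics/w{i}.png")[180:300,200:440] for i in (7,9)]
cv2.imwrite("pics/ww.png",cv2.resize(np.vstack(im),None,fx=2.5,fy=2.5,interpolation=cv2.INTER_CUBIC))
K,_=cam("wrist",np.eye(4)); H=vision.get_calibration("wrist")['hand_eye']
for x in (.011,0,-.01):
    print(x,proj(K,H,np.array([(x,y,0) for y in(-.009,0,.009)])).round(1).tolist())
a=vision.read_camera("side")[110:250,290:410,::-1]; cv2.imwrite("pics/d15.png",cv2.resize(a[20:100,20:100],None,fx=7,fy=7,interpolation=cv2.INTER_CUBIC))
a=vision.read_camera("scene")[110:250,210:360,::-1]; cv2.imwrite("pics/s15.png",cv2.resize(a,None,fx=4.2,fy=4.2,interpolation=cv2.INTER_CUBIC))
E
```

```text
0.011 ['IKError', 'tip_extent']
0.011 [[322.7, 246.2], [322.6, 233.7], [322.6, 220.7]]
0 [[322.7, 254.0], [322.7, 240.8], [322.6, 227.2]]
-0.01 [[322.7, 261.9], [322.7, 248.1], [322.6, 233.8]]
```

View pics/d15.png

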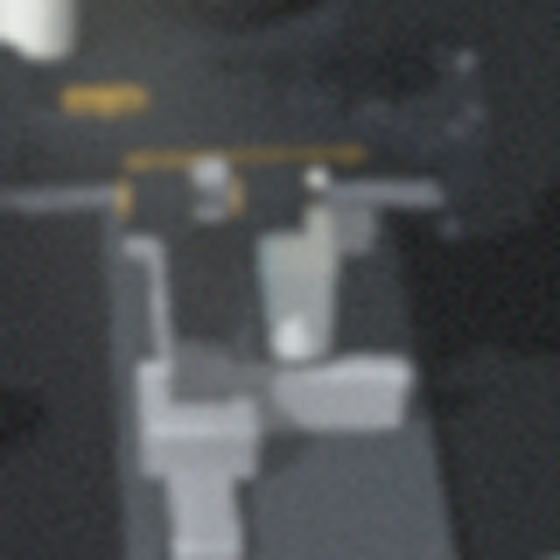

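View pics/s15.png

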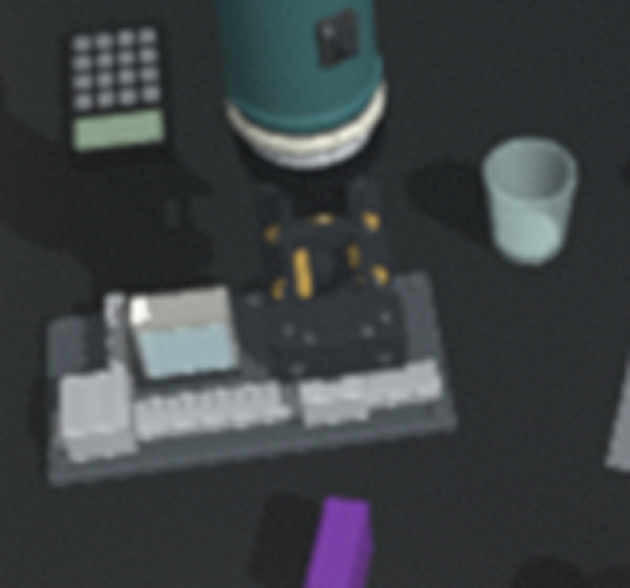

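View pics/ww.png

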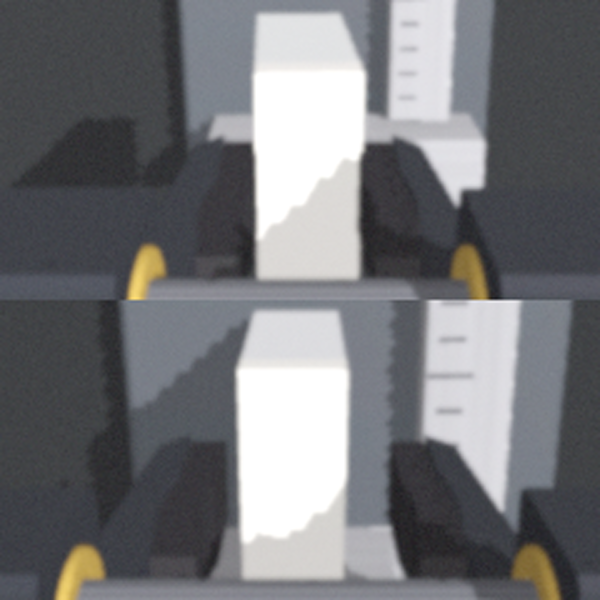

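```bash
python3 - <<'E'
from h import *
K,H=cam("wrist",np.eye(4)); Ks,Ts=cam("side"); Tt=Tw()
def f(p):
    q=np.array([[p[0],p[1],0.01]]); return [proj(K,H,q)[0,1]-236.7, proj(Ks,Ts,(Tt@np.r_[q[0],1])[None,:3])[0,1]-180.3]
print(least_squares(f,[0,0],x_scale=.01).x, Tt[:3,3])
E
```

```text
[-0.00972641  0.0070501 ] [ 0.54553924 -0.12039269  0.06412376]
```

arm_command(
  plan=[
    [0,[-4,8,0],[0,0,0]],
    [0,[0,12,0],[0,0,0]],
    [0,[4,8,0],[0,0,0]],
    [0,[6,0,0],[0,0,0]],
    [0,[3,0,0],[0,0,0]],
  ],
)

```text
time_s: 14.05
ee_pos: [0.5395, -0.0901, 0.0549]
tcp_rot: [-41.6, 90.0, -30.1]
contact_force: [-0.9, -0.1, 0.1]
grip_width: 0.0005
```

```bash
python3 st.py 16
```

```text
[0.     0.0981] 0.0545 Fcal y 0.85 Fz -0.86
[0.0001 0.0979] 0.0548 Fcal y -0.41 Fz 1.6
[0.0003 0.0977] 0.0551 Fcal y 0.36 Fz 0.69
rot err [0.1  0.03 0.02]
```

View pics/d16.png

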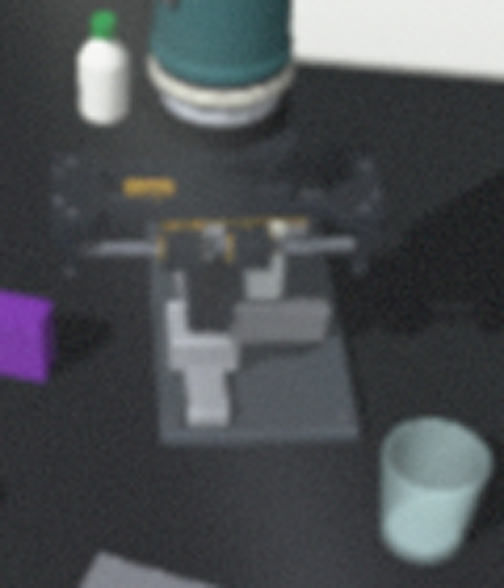

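View pics/w16.png

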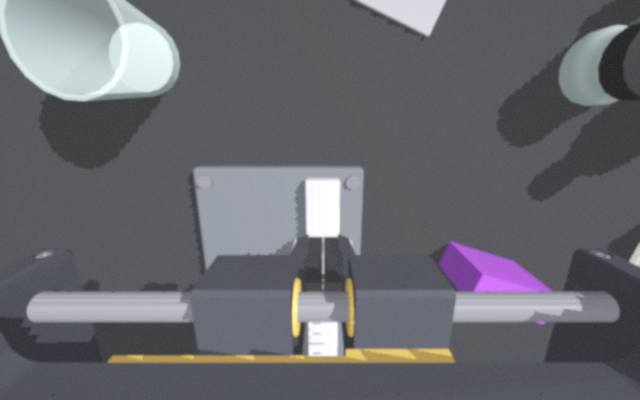

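```bash
python3 - <<'E'
from h import *
a=cv2.imread("pics/d16.png")[220:370,140:260]; cv2.imwrite("pics/d16c.png",cv2.resize(a,None,fx=4,fy=4,interpolation=cv2.INTER_CUBIC))
K,H=cam("wrist",np.eye(4)); Ks,Ts=cam("side"); Tt=Tw()
for v in (187,188,189):
  def f(p):
    q=np.array([[p[0],p[1],0.01]]); return [proj(K,H,q)[0,1]-236.7, proj(Ks,Ts,(Tt@np.r_[q[0],1])[None,:3])[0,1]-v]
  print(least_squares(f,[0,0],x_scale=.01).x, Tt[:3,3])
E
```

```text
[-0.02973101  0.01593945] [ 0.53987597 -0.09053673  0.05534821]
[-0.02415723  0.01346258] [ 0.53987597 -0.09053673  0.05534821]
[-0.01851549  0.01095551] [ 0.53987597 -0.09053673  0.05534821]
```

View pics/d16c.png

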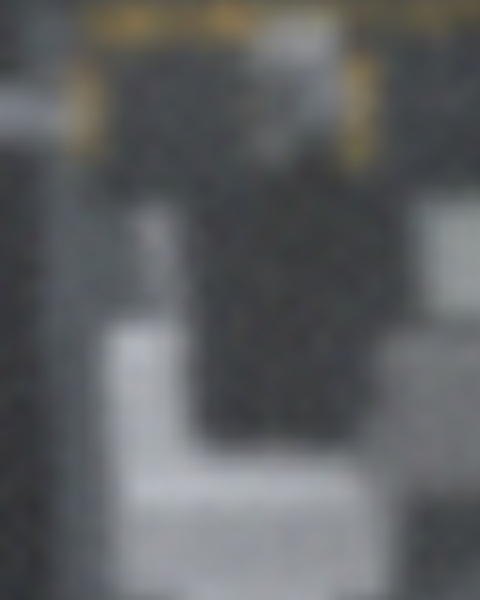

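arm_command(
  plan=[
    [0,[5,0,0],[0,0,0]],
    [0,[4,0,0],[0,0,0]],
    [0,[0,-3,0],[0,0,0]],
  ],
)

```text
time_s: 14.62
ee_pos: [0.5407, -0.094, 0.0459]
tcp_rot: [-30.2, 89.9, -18.9]
contact_force: [-0.2, 0.2, -0.0]
grip_width: 0.0006
```

```bash
python3 st.py
```

```text
[0.0009 0.0935] 0.0461 Fcal y -0.28 Fz 0.74
[0.001  0.0936] 0.0463 Fcal y -0.41 Fz -0.55
[0.0011 0.0936] 0.0464 Fcal y -0.34 Fz -0.71
rot err [0.03 0.12 0.06]
```

Push in small rows watching for contact.

arm_command(
  plan=[
    [0,[0,-3,-1],[0,0,0]],
    [0,[0,-3,0],[0,0,0]],
    [0,[0,-3,0],[0,0,0]],
  ],
)

```text
time_s: 15.15
ee_pos: [0.5423, -0.1039, 0.0468]
tcp_rot: [-27.7, 89.8, -16.4]
contact_force: [-1.1, -0.3, 0.4]
grip_width: 0.0005
```

```bash
python3 st.py 17
```

```text
[0.0003 0.0837] 0.0468 Fcal y -0.01 Fz 0.58
[0.0003 0.0839] 0.0468 Fcal y -0.45 Fz 0.13
[0.0003 0.0841] 0.0468 Fcal y -0.42 Fz -0.47
rot err [0.03 0.16 0.08]
```

arm_command(
  plan=[
    [0,[0,-3,0],[0,0,0]],
    [0,[0,-3,0],[0,0,0]],
    [0,[0,-3,0],[0,0,0]],
  ],
)

```text
time_s: 15.72
ee_pos: [0.5439, -0.1123, 0.0467]
tcp_rot: [-10.7, 89.9, 0.6]
contact_force: [-0.1, 1.6, 1.0]
grip_width: 0.0007
```

```bash
python3 st.py 18
```

```text
[0.0002 0.075 ] 0.0467 Fcal y 0.13 Fz 1.1
[0.0002 0.075 ] 0.0467 Fcal y 1.27 Fz 0.11
[0.0002 0.075 ] 0.0467 Fcal y 0.86 Fz -0.02
rot err [0.05 0.14 0.07]
```

View pics/w18.png

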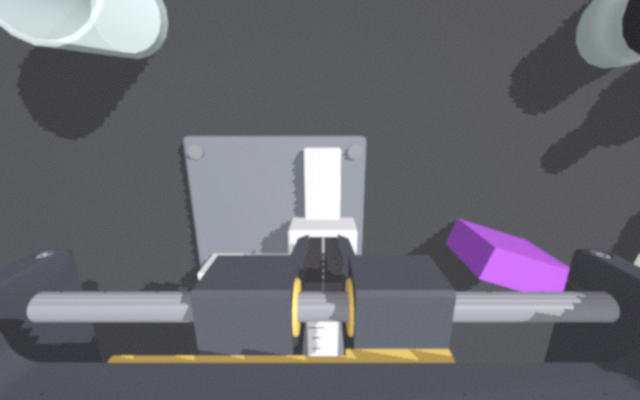

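View pics/d18.png

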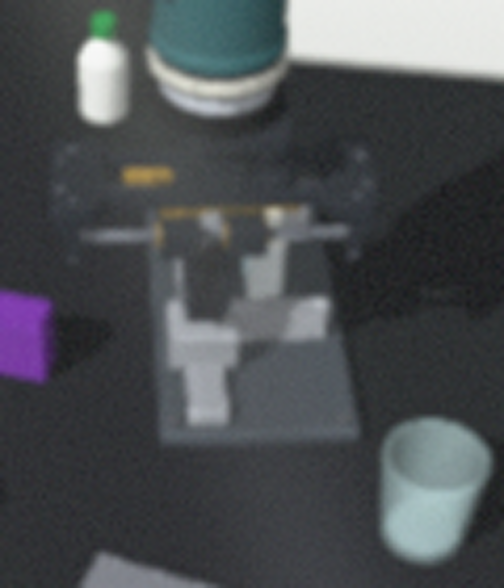

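arm_command(
  plan=[
    [0,[0,-3,0],[0,0,0]],
    [0,[0,-3,0],[0,0,0]],
    [0,[0,-3,0],[0,0,0]],
    [0,[0,-3,0],[0,0,0]],
  ],
)

```text
time_s: 16.42
ee_pos: [0.5463, -0.1243, 0.0467]
tcp_rot: [-6.7, 89.9, 4.7]
contact_force: [0.5, 2.7, 0.7]
grip_width: 0.0002
```

```bash
python3 st.py 19
```

```text
[0.0002 0.0628] 0.0467 Fcal y 1.4 Fz 0.35
[0.0002 0.0628] 0.0466 Fcal y 0.83 Fz 0.32
[0.0002 0.0628] 0.0467 Fcal y 1.67 Fz -0.01
rot err [0.07 0.14 0.05]
```

View pics/w19.png

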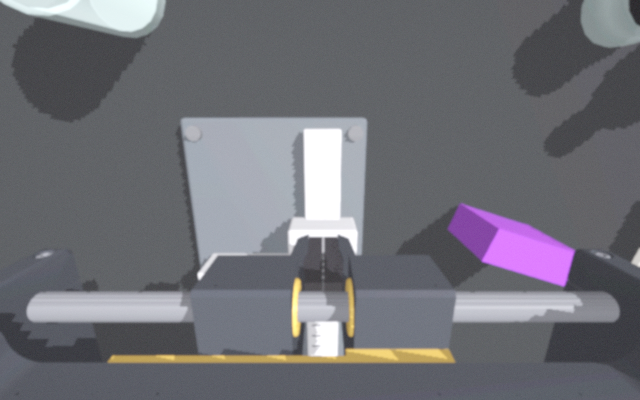

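View pics/d19.png

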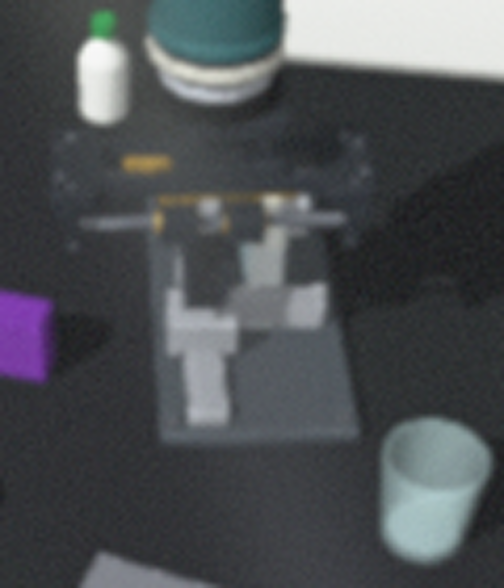

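arm_command(
  plan=[
    [0,[0,-3,0],[0,0,0]],
    [0,[0,-3,0],[0,0,0]],
    [0,[0,-3,0],[0,0,0]],
    [0,[0,-3,0],[0,0,0]],
    [0,[0,-3,0],[0,0,0]],
    [0,[0,-3,0],[0,0,0]],
  ],
)

```text
time_s: 17.38
ee_pos: [0.55, -0.1428, 0.0467]
tcp_rot: [-0.4, 89.9, 11.0]
contact_force: [0.2, 2.3, 1.1]
grip_width: 0.0004
```

```bash
python3 st.py 20
```

```text
[0.0002 0.0439] 0.0467 Fcal y 1.1 Fz 0.65
[0.0002 0.044 ] 0.0467 Fcal y 0.39 Fz 0.32
[0.0002 0.044 ] 0.0467 Fcal y -0.3 Fz 0.11
rot err [0.07 0.14 0.04]
```

View pics/d20.png

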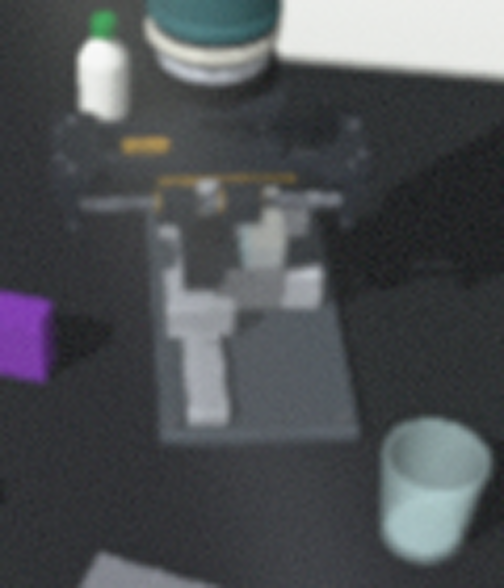

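arm_command(
  plan=[
    [0,[0,-2,0],[0,0,0]],
    [0,[0,-2,0],[0,0,0]],
    [0,[0,-2,0],[0,0,0]],
    [0,[0,-2,0],[0,0,0]],
  ],
)

```text
time_s: 18.08
ee_pos: [0.5514, -0.1501, 0.0466]
tcp_rot: [28.8, 89.9, 40.2]
contact_force: [-0.1, 3.1, 1.1]
grip_width: 0.0
```

```bash
python3 st.py 21
```

```text
[0.0001 0.0366] 0.0466 Fcal y 2.28 Fz 1.7
[0.0002 0.0366] 0.0467 Fcal y 2.28 Fz 0.82
[0.0002 0.0365] 0.0467 Fcal y 1.64 Fz 0.0
rot err [ 0.07  0.12 -0.03]
```

View pics/d21.png

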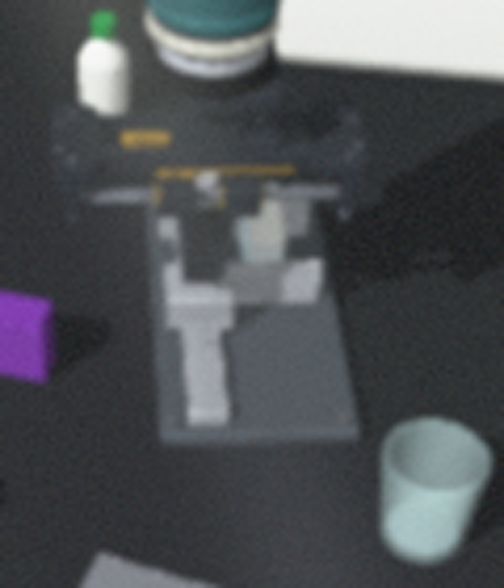

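View pics/w21.png

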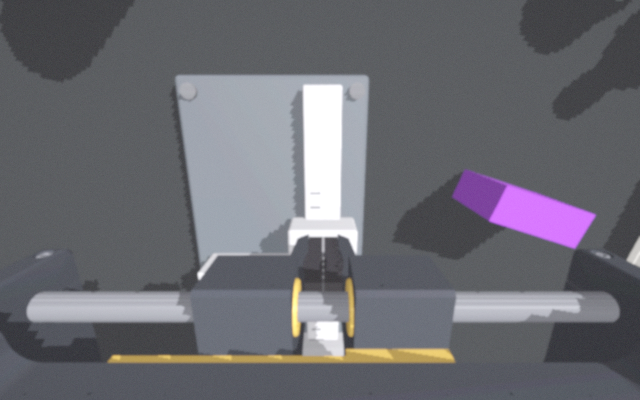

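arm_command(
  plan=[
    [0,[0,-1.5,0],[0,0,0]],
    [0,[0,-1.5,0],[0,0,0]],
  ],
)

```text
time_s: 18.52
ee_pos: [0.552, -0.1532, 0.0467]
tcp_rot: [21.2, 89.9, 32.5]
contact_force: [0.4, 3.7, 0.6]
grip_width: 0.0006
```

```bash
python3 st.py
```

```text
[0.0002 0.0335] 0.0467 Fcal y 2.93 Fz 1.52
[0.0002 0.0335] 0.0467 Fcal y 2.41 Fz 1.24
[0.0002 0.0335] 0.0467 Fcal y 1.67 Fz 1.65
rot err [ 0.07  0.12 -0.03]
```

arm_command(
  plan=[
    [0,[0,-1,0],[0,0,0]],
  ],
)

```text
time_s: 18.8
ee_pos: [0.5523, -0.1543, 0.0466]
tcp_rot: [17.2, 89.9, 28.6]
contact_force: [0.4, 2.9, 0.9]
grip_width: 0.0006
```

```bash
python3 st.py
```

```text
[0.0002 0.0324] 0.0467 Fcal y 2.44 Fz 1.4
[0.0002 0.0324] 0.0467 Fcal y 2.78 Fz 1.4
[0.0002 0.0324] 0.0467 Fcal y 2.3 Fz 1.08
rot err [ 0.07  0.12 -0.02]
```

arm_command(
  plan=[
    [0,[0,-1,0],[0,0,0]],
  ],
)

```text
time_s: 19.08
ee_pos: [0.5524, -0.1549, 0.0466]
tcp_rot: [36.9, 89.8, 48.3]
contact_force: [0.4, 6.8, 2.4]
grip_width: 0.0002
```

```bash
python3 st.py
```

```text
[0.0002 0.0321] 0.0466 Fcal y 4.94 Fz 0.98
[0.0002 0.0321] 0.0466 Fcal y 5.3 Fz 2.02
[0.0002 0.0321] 0.0466 Fcal y 5.08 Fz 2.25
rot err [ 0.05  0.12 -0.09]
```

```bash
python3 st.py 22; python3 - <<'E'
from h import *
b=vision.read_camera("scene")[110:250,210:360,::-1]; cv2.imwrite("pics/s22.png",cv2.resize(b,None,fx=4.2,fy=4.2,interpolation=cv2.INTER_CUBIC))
E
```

```text
[0.0002 0.0321] 0.0466 Fcal y 4.99 Fz 2.81
[0.0002 0.0321] 0.0466 Fcal y 5.34 Fz 0.83
[0.0002 0.0321] 0.0467 Fcal y 4.38 Fz 1.44
rot err [ 0.05  0.12 -0.09]
```

View pics/s22.png

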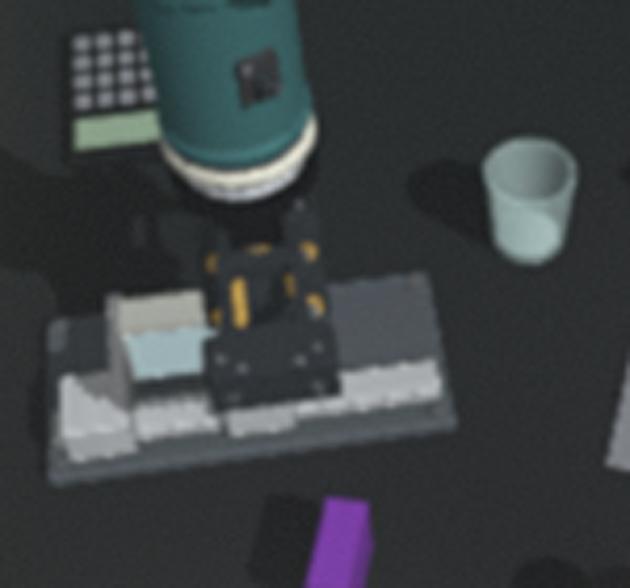

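View pics/d22.png

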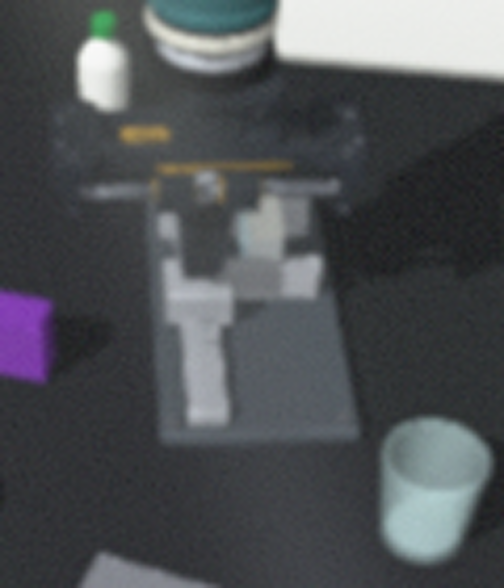

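arm_command(
  plan=[
    [0,[0,2,0],[0,0,0]],
    [0,[0,6,0],[0,0,0]],
    [0,[0,12,0],[0,0,0]],
    [0,[0,15,0],[0,0,0]],
    [0,[-20,5,0],[0,0,0]],
    [0,[-40,0,0],[0,0,0]],
    [0,[-40,0,0],[0,0,0]],
    [0,[0,-40,0],[0,0,0]],
    [0,[0,-40,-10],[0,0,0]],
    [0,[0,-40,-20],[0,0,0]],
  ],
)

```text
time_s: 20.72
ee_pos: [0.5417, -0.2367, 0.1592]
tcp_rot: [-35.3, 89.3, -23.4]
contact_force: [0.3, 0.0, 0.3]
grip_width: 0.0007
```

```bash
python3 st.py 23;  python3 - <<'E'
from h import *
b=vision.read_camera("scene")[110:250,210:360,::-1]; cv2.imwrite("pics/s23.png",cv2.resize(b,None,fx=4.2,fy=4.2,interpolation=cv2.INTER_CUBIC))
E
```

```text
[-0.0288 -0.0508] 0.1595 Fcal y -2.47 Fz 0.29
[-0.0281 -0.0484] 0.159 Fcal y 0.77 Fz 0.33
[-0.0276 -0.0465] 0.1584 Fcal y 0.39 Fz -0.1
rot err [0.37 0.49 0.35]
```

View pics/w23.png

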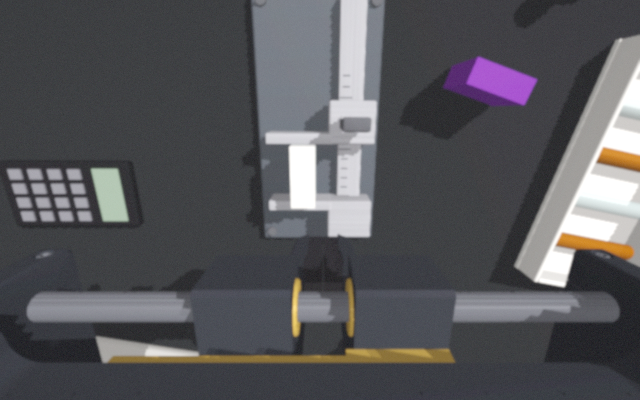

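View pics/d23.png

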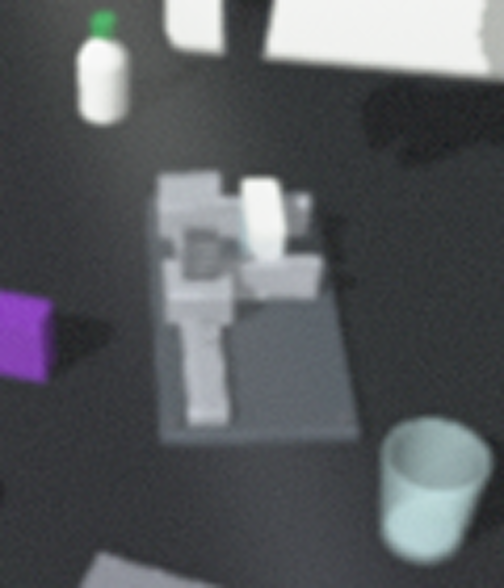

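View pics/s23.png

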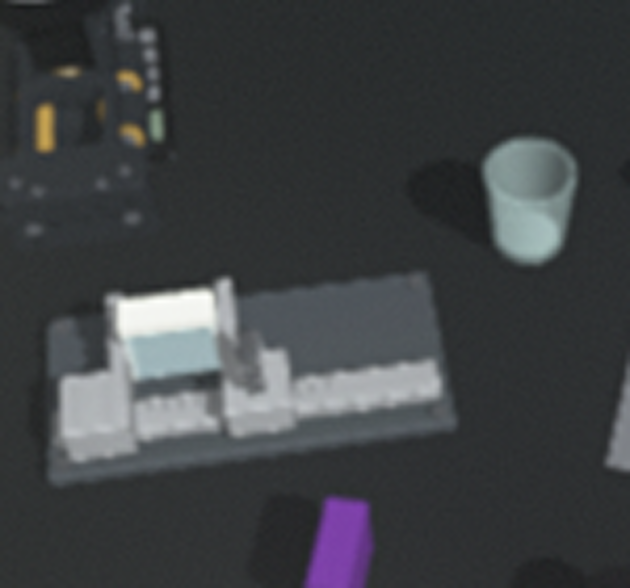

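Cell is clamped between the jaws; let me measure the gap closely.

```bash
python3 - <<'E'
from h import *
for i in range(10): vision.read_camera("wrist")
T=Tw(); np.save("T24.npy",T); a=vision.read_camera("wrist"); print(tocal(T[:3,3]))
cv2.imwrite("pics/w24.png",a[:,:,::-1]);cv2.imwrite("pics/w24c.png",cv2.resize(a[85:245,250:390,::-1],None,fx=3.7,fy=3.7,interpolation=cv2.INTER_CUBIC))
E
```

```text
[-0.0274 -0.0446]
```

View pics/w24c.png

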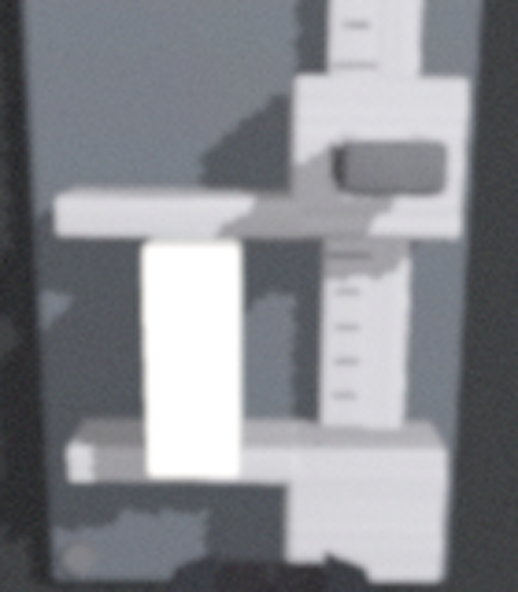

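```bash
python3 - <<'E'
from h import *
K,T=cam("wrist",np.load("T24.npy"))
def pr(l,z):
    for q in crop2px(l,3.7,(250,85)): print(tocal(ray(K,T,q,z)))
pr([(55,236),(460,239),(68,443),(445,447)],.042);print('back');pr([(68,480),(445,582)],.042);print('cell');pr([(141,241),(243,241),(148,478),(240,478)],.063)
print('block rear');pr([(295,77),(470,79)],.042)
E
```

```text
[-0.0822 -0.0024]
[ 0.0221 -0.0023]
[-0.0814 -0.0583]
[ 0.0214 -0.0587]
back
[-0.0819 -0.069 ]
[ 0.0237 -0.099 ]
cell
[-0.0578 -0.0008]
[-0.0335 -0.0006]
[-0.0576 -0.0607]
[-0.0342 -0.0605]
block rear
[-0.0211  0.0371]
[0.0222 0.037 ]
```

```bash
python3 -c "
from bench import job_done
print(job_done())"
```

```text
the job is handed in; nothing more can be done
None
```

The longest cell is standing upright on the caliper bed with both jaws closed on it, and I handed the job in at about 22 s of the 58 s. I gripped it across its thickness, set it down in contact with the bed, and pushed the jaw closed at the thumb tab with closed fingers. Then I backed the arm off.

**Last checks**
- **Push force:** the final push held steady at about 5 N for roughly half a second, peaking near 6.8 N. Less the jaw's roughly 2 N of friction, that leaves about 3 N on the glass. I inferred this from the wrist force, since contact force on the cell was not measured directly.
- **Jaw gap:** it measured 56 to 57 mm in the wrist picture.
- **Squareness:** the moving jaw's face showed no visible tilt.
- **Cell position:** the cell is 46 mm out from the beam, lined up with it, and its end is against the fixed jaw.
- **Other objects:** in the last pictures the robot touches nothing. The bottles and beaker in view, and the two other cells when last in view, looked unmoved.

**What disagreed**
- **First push missed:** the fingertips sit higher than the given 11 mm tip length implies; in the pictures they look 10 to 20 mm short. My first push passed over the tab without touching it, so I backed off, lowered the tool and pushed again.
- **Lid length:** the lid measured 1 to 2 mm longer in the pictures than the gap between the jaws, which I put down to edge blur.

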